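Hand out a pile of brush blocks to their filling jigs

TASK

The pile of drilled wooden brush blocks has to be handed out to the four green filling jigs on the bench. Take the pile apart and set each block in the jig whose fence has the same outline as the block, lying flat on the plate inside the fence with its drilled face up. Do not let any block tip over on the way.

Things in the scene. Friction and masses are not known exactly. Their poses are not given: they have to be found in the camera images.
- narrow_block: Long narrow wooden block, 150 x 28 mm, 26 mm high, top of the pile; it lies along the pile, bridging the oval and the round block (its underside is 60 mm above the bench at the start). Origin: centre of its underside; x along its length, z up, drilled face (rows of small dark holes) up. Loose; 0.04 to 0.4 kg, friction as of dry wood.
- oval_block: Short wooden block with fully rounded ends, 84 x 52 mm (end radius 26 mm), 28 mm high; middle of the pile, on one end half of the broom block (which half varies), underside 32 mm above the bench at the start. It lies along the pile with its middle about 47 mm from the broom block's. Origin: centre of its underside; x along its length, z up, drilled face (rows of small dark holes) up. Loose; 0.04 to 0.4 kg, friction as of dry wood.
- round_block: Round wooden disc, 62 mm across, 28 mm high; middle of the pile, on the other half of the broom block, underside 32 mm above the bench at the start. Origin: centre of its underside; x is any side of it, along the pile at the start, z up, drilled face (rows of small dark holes) up. Loose; 0.04 to 0.4 kg, friction as of dry wood.
- broom_block: Big rectangular wooden block, 190 x 64 mm, 32 mm high; bottom of the pile, on the bench. The other three rest on it, all within about 0.1 rad of its own direction. Origin: centre of its underside; x along its length, z up, drilled face (rows of small dark holes) up. Loose; 0.04 to 0.4 kg, friction as of dry wood.
- narrow_jig: Fixed to the bench: a flat green steel plate 5 mm thick (its top is the seat, 5 mm above the bench) with a closed fence of 8 mm round bar whose top is 12 mm above the bench. Origin: centre of the plate's underside, on the bench; z up. Narrow rectangular fence, clear inside 166 x 44 mm, the long way along x.
- oval_jig: Fixed to the bench: a flat green steel plate 5 mm thick (its top is the seat, 5 mm above the bench) with a closed fence of 8 mm round bar whose top is 12 mm above the bench. Origin: centre of the plate's underside, on the bench; z up. Fence with two straight sides and rounded ends, clear inside 100 x 68 mm, the long way along x.
- round_jig: Fixed to the bench: a flat green steel plate 5 mm thick (its top is the seat, 5 mm above the bench) with a closed fence of 8 mm round bar whose top is 12 mm above the bench. Origin: centre of the plate's underside, on the bench; z up. Round fence, clear inside 78 mm across.
- broom_jig: Fixed to the bench: a flat green steel plate 5 mm thick (its top is the seat, 5 mm above the bench) with a closed fence of 8 mm round bar whose top is 12 mm above the bench. Origin: centre of the plate's underside, on the bench; z up. Big rectangular fence, clear inside 206 x 80 mm, the long way along x.

How it is judged:
At the end, for the whole second after the job is handed in: Each of the four blocks lies at rest and released in its own jig: its centre within 14 mm of the jig's centre seen from above, its underside on the jig's plate (2 to 9 mm above the jig's underside; the plate is 5 mm thick), level within 0.1 rad, drilled face up (horizontal distance between broom_block and broom_jig below 0.014 m and z of broom_block in the frame of broom_jig between 0.002 and 0.009 m and angle between each of broom_block, oval_block, round_block, narrow_block's own z axis and vertical below 0.1 rad and linear speed of each of broom_block, oval_block, round_block, narrow_block below 0.02 m/s and angular speed of each of broom_block, oval_block, round_block, narrow_block below 0.2 rad/s and horizontal distance between oval_block and oval_jig below 0.014 m and z of oval_block in the frame of oval_jig between 0.002 and 0.009 m and horizontal distance between round_block and round_jig below 0.014 m and z of round_block in the frame of round_jig between 0.002 and 0.009 m and horizontal distance between narrow_block and narrow_jig below 0.014 m and z of narrow_block in the frame of narrow_jig between 0.002 and 0.009 m); the robot touches nothing.
It fails at once if the broom block is tipped over (leans more than 0.7 rad) (angle between broom_block's own z axis and vertical above 0.7 rad).
It fails at once if the oval block is tipped over (leans more than 0.7 rad) (angle between oval_block's own z axis and vertical above 0.7 rad).
It fails at once if the round block is tipped over (leans more than 0.7 rad) (angle between round_block's own z axis and vertical above 0.7 rad).
It fails at once if the narrow block is tipped over (leans more than 0.7 rad) (angle between narrow_block's own z axis and vertical above 0.7 rad).
It also fails if it takes over 128 s, if anything falls off the work surface, if the arm or the gripper's body presses on something with over 40 N, if the wrist force passes 120 N, or if a joint passes its speed limit or range.

ROBOT

A 6-joint arm with a two-finger parallel gripper is mounted at the origin on the work surface. World frame = base frame: x ahead of the robot, y to its left, z up, the work surface at z = 0. Lengths are in m, angles in rad, forces in N, time in s.
With the tool pointing down it reaches from about 0.375 to 0.925 m from the base axis. Payload 5.7 kg.
Tool frame: the origin (TCP) lies between the finger pads; the fingertips stand manip.tip_reach ahead of it and the grasp point (between the pads) lies 11 mm behind it (manip.tip_reach is the distance from the TCP to the fingertips, in m); z points along the fingers, x is the direction in which the jaws open and shut, and the axes are right-handed (so a half turn about z gives the same grasp; the last joint's range is limited). The gripper opens to 88 mm and grips with 3 to 60 N. Pads are 20 mm wide; open, the fingers measure 115 mm over their backs; the gripper's body (75 mm by 178 mm) begins 61 mm behind the grasp point.
Start: joints at [1.235, 0.359, 1.51, -0, 1.272, -0.115], TCP at [0.131, 0.585, 0.231] pointing down, gripper open.
Joint ranges: [-2.97, 2.97], [-1.01, 2.36], [0.21, 2.38], [-0.96, 4.11], [0.2, 2.71], [-2.98, 2.98]. Speed limits (rad/s): [2.39, 2.39, 3.14, 3.14, 3.14, 3.14].

INTERFACE

Orientations are given as a 3x3 rotation matrix whose columns are the frame's x, y, z axes.
In Python, from plant import manip, read_camera gives the robot as it stands. The module is installed in compiled form; this text tells all that it offers.
- The arm moves only by the tool move_arm, never from a script. Its argument "series" is a list that holds one entry, the list of rows, each a list of 7 numbers: the opening, from -1 (shut) to 1 (fully open), so that 0 is half open, then the shift along the tool's x, y, z in cm, then the turn, a rotation vector about the tool's x, y, z in degrees. A call has exactly 8 rows; each row shifts and turns the commanded pose from where the row before left it, along the tool's axes as they then stand; what a row does not reach is not made up. A row lasts 1/8 s, in which the tool goes at most 62.5 mm and 10.7 degrees, less where a joint would pass 70% of its speed; a pose out of reach is approached as far as the arm can. A call with a gripper value outside its range is refused whole. The fingers move at their own pace and stop on an object; "newtons" is the grip in N (left out, the last holds). Time passes only in rows, so rows that do not move let the fingers close, or fill a call up. It gives the time, the measured TCP pose, the force and the opening at its end, in the units of the state.
- manip.observe(): the state, without advancing time (a new reading comes with each control period).
- read_camera(name): name is "scene" or "top" or "wrist"; returns a dict with "color" (480x640x3 uint8, red, green, blue), "fov_y" (degrees; the focal length in pixels is half the picture's height over the tangent of half this angle, whatever the lens; pixels are square), "cx", "cy" (the principal point, pixels), "camera_from_world" (4x4, takes a point from world to camera coordinates); the wrist camera has in their place "mount" (4x4, takes a point from camera to tool coordinates, whose origin is the TCP and whose axes are the tool frame's). Camera axes: x right, y down, z forward; pixel columns grow to the right and rows downward; lengths in m; the calibration is good to about 2 mm. A picture is of the moment at which its call begins: read the wrist's pose just before it. There is no depth.
- manip.close_job(): hands the job in, once; it reports no verdict.
The state is a dict: "clock": time; "qpos": joint angles; "joint_vel": joint speeds; "tau": joint torques, N m; "tcp_pos": TCP position; "tcp_rot": TCP orientation; "wrist_force": force on the tool from outside, world axes, zero at the start; "torque": the same for the moment, N m; "finger_gap": finger opening in m.
Only numpy, scipy, OpenCV 4.12 (cv2) and the standard library are available. Lean on these libraries where they do the work, as an engineer would, in place of code of your own. Each camera call takes 0.05 s, during which the arm holds its last target.

## Working session

There is one attempt and no reset: what is moved stays moved. The work goes in short steps, Python scripts to look and compute and a tool call to move; the robot and the scene stay as the last step left them, time stands still between calls to the robot, and variables do not carry over. Pictures are saved under pics/ and viewed, and the job is handed in when it is done.

Besides the shell and the picture viewer there is one more tool, called after "Emit:" by a JSON object that holds its "name" and its "arguments". move_arm: Moves the arm, as the interface text tells. Its arguments: {"type":"object","properties":{"series":{"type":"array"},"newtons":{"type":"number"}},"required":["series"]}

```bash
mkdir -p pics
cat > h.py <<'E'
import numpy as np, cv2
from plant import manip, read_camera
def snap(n,fn):
    s=manip.observe(); c=read_camera(n); cv2.imwrite('pics/'+fn,c['color'][:,:,::-1]); np.savez('pics/'+fn[:-4]+'.npz',**{k:v for k,v in c.items()},tp=s['tcp_pos'],tr=s['tcp_rot']); return s,c
E
python3 - <<'E'
from h import *
print(manip.tip_reach); print(manip.observe())
for n in ['scene','top','wrist']:
    s,c=snap(n,n+'0.png'); print(n,{k:v for k,v in c.items() if k!='color'})
E
```

```text
0.008
{'clock': 0.0, 'qpos': array([ 1.23491059e+00,  3.59492087e-01,  1.51141601e+00, -1.27791556e-05,
        1.27248499e+00, -1.15093754e-01]), 'joint_vel': array([ 0.00156804, -0.00023809,  0.00051386,  0.00042022, -0.00071224,
       -0.00049847]), 'tau': array([ 1.61778044e-03, -5.15399086e+01, -2.70718789e+01,  6.75743027e-02,
        3.55133798e-02, -1.60611071e-04]), 'tcp_pos': array([0.13118924, 0.58480104, 0.22982351]), 'tcp_rot': array([[ 2.18998250e-01,  9.75725078e-01, -5.81900506e-04],
       [ 9.75723610e-01, -2.18998936e-01, -1.70384857e-03],
       [-1.78992337e-03, -1.94634207e-04, -9.99998379e-01]]), 'wrist_force': array([-1.17871113,  1.01514919, -0.58941282]), 'torque': array([0.02023167, 0.04901474, 0.01788048]), 'finger_gap': 0.08787820899345548}
scene {'fov_y': 50.55977072806904, 'cx': 311.31294832435765, 'cy': 230.50020761394438, 'camera_from_world': array([[-0.58287555,  0.81236882,  0.01769175,  0.28019923],
       [ 0.57809139,  0.4298853 , -0.6935481 , -0.23028954],
       [-0.57102227, -0.39402479, -0.72019305,  1.40383347],
       [ 0.        ,  0.        ,  0.        ,  1.        ]])}
top {'fov_y': 50.106926523157135, 'cx': 308.6705983709696, 'cy': 234.42860661403108, 'camera_from_world': array([[ 0.01068601, -0.99980908,  0.01635874, -0.01159675],
       [-0.98158378, -0.01360892, -0.19054681,  0.5053142 ],
       [ 0.19073306, -0.01402129, -0.9815418 ,  1.03333563],
       [ 0.        ,  0.        ,  0.        ,  1.        ]])}
wrist {'fov_y': 60.71484556391039, 'cx': 321.5333192166182, 'cy': 232.5526391772447, 'mount': array([[ 9.99998248e-01, -9.63313461e-04, -1.60514377e-03,
         1.46316517e-03],
       [ 1.36864574e-03,  9.61215313e-01,  2.75795664e-01,
        -7.46241917e-02],
       [ 1.27721110e-03, -2.75797378e-01,  9.61214947e-01,
        -1.53924674e-01],
       [ 0.00000000e+00,  0.00000000e+00,  0.00000000e+00,
         1.00000000e+00]])}
```

View pics/top0.png

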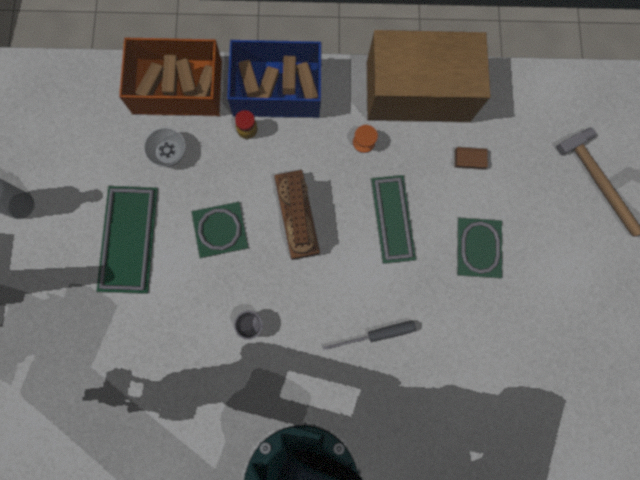

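View pics/scene0.png

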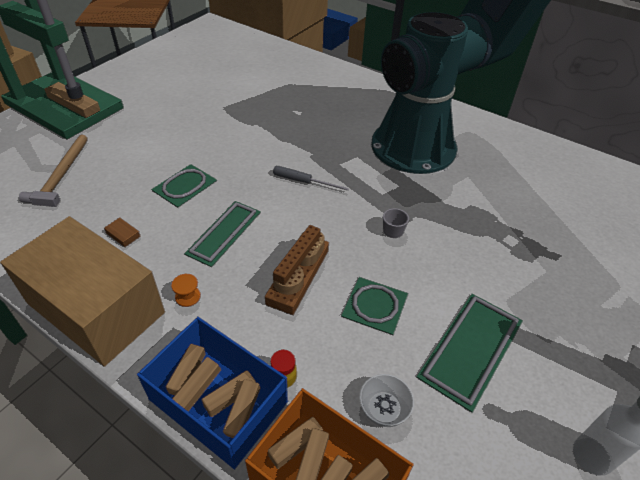

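View pics/wrist0.png

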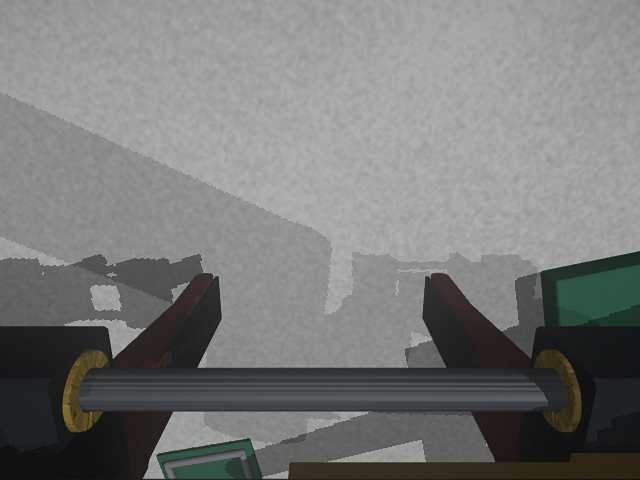

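```bash
cat >> h.py <<'E'
def K(c):
    f=240/np.tan(np.radians(float(c['fov_y'])/2)); return f,float(c['cx']),float(c['cy'])
def w2c(c):
    if 'camera_from_world' in c: return np.array(c['camera_from_world'])
    T=np.eye(4); T[:3,:3]=c['tr']; T[:3,3]=c['tp']; return np.linalg.inv(T@np.array(c['mount']))
def cast(c,uv,z):
    f,cx,cy=K(c); uv=np.atleast_2d(uv).astype(float)
    d=np.c_[(uv[:,0]-cx)/f,(uv[:,1]-cy)/f,np.ones(len(uv))]
    M=np.linalg.inv(w2c(c)); o=M[:3,3]; d=d@M[:3,:3].T
    return (o+d*((z-o[2])/d[:,2])[:,None])[:,:2]
def proj(c,p):
    f,cx,cy=K(c); M=w2c(c); q=np.atleast_2d(p)@M[:3,:3].T+M[:3,3]
    return np.c_[cx+f*q[:,0]/q[:,2],cy+f*q[:,1]/q[:,2]]
def rect(P):
    (x,y),(w,h),a=cv2.minAreaRect((np.asarray(P)*1000).astype(np.float32))
    if h>w: w,h,a=h,w,a+90
    a=(a+90)%180-90
    return np.round([x,y,w,h,a],1)
def blobs(m,amin=150):
    cs,_=cv2.findContours(m.astype(np.uint8),cv2.RETR_EXTERNAL,cv2.CHAIN_APPROX_NONE)
    return [k[:,0,:] for k in cs if cv2.contourArea(k)>amin]
E
python3 - <<'E'
from h import *
for n,amin in (('top',600),('scene',600)):
    c=dict(np.load(f'pics/{n}0.npz')); h=cv2.cvtColor(c['color'],cv2.COLOR_RGB2HSV)
    g=(h[:,:,0]>60)&(h[:,:,0]<95)&(h[:,:,1]>90)
    for b in blobs(g,amin): print(n,'green',b.mean(0).round(),rect(cast(c,b,0.005)))
    w=(h[:,:,0]<18)&(h[:,:,1]>70)&(h[:,:,2]>20)
    for b in blobs(w,600): print(n,'wood',b.mean(0).round(),rect(cast(c,b,0.032)),rect(cast(c,b,.086)))
    I=c['color']
    cr=I[160:270,260:330] if n=='top' else I[210:320,250:345]
    cv2.imwrite(f'pics/crop_{n}.png',cv2.resize(cr[:,:,::-1],None,fx=5,fy=5,interpolation=cv2.INTER_CUBIC))
E
```

```text
top green [284. 451.] [ 66.3  43.3 175.6  73.  -52.2]
top green [126. 238.] [500.5 391.5 202.6  76.1  -1.4]
top wood [297. 213.] [554.7  20.6 188.5  62.8  12.2] [541.9  20.1 179.1  59.6  12.2]
top wood [608. 190.] [ 618.  -662.1  228.9   26.2   30.1] [ 602.  -628.5  217.4   24.9   30.1]
top wood [258.  79.] [865.1 121.4  92.6  79.2  73.3] [836.8 115.8  88.   75.3  73.3]
top wood [297.  78.] [874.9  19.4 101.1  74.6   1.2] [846.   18.9  96.1  70.9   1.2]
top wood [172.  75.] [871.7 311.5 227.5 188.3  90. ] [843.  296.4 216.1 178.9  90. ]
top wood [426.  76.] [ 884.8 -274.5  278.9  221.9   89.9] [ 855.5 -260.3  264.9  210.7   89.9]
scene green [471. 349.] [495.3 386.7 203.9  78.9  -1.2]
scene green [375. 303.] [518.7 186.4  72.1  72.1  -5.2]
scene green [375. 306.] [522.8 187.8 106.1 105.5  12.8]
scene green [222. 231.] [ 549.7 -198.4  163.2   40.1    7. ]
scene green [433.  71.] [-524.4 -222.9 1342.1  659.6   10.3]
scene green [48. 72.] [  324.5 -1252.4  1038.6   292.3    69.4]
scene wood [325. 452.] [848.4 291.3 216.6 166.4 -89.9] [865.  300.1 202.3 155.4 -89.9]
scene wood [232. 403.
[... 231 characters left out ...]
  48.2  58.4]
scene wood [297. 271.] [549.3  15.3 235.9  82.   12.4] [585.7  42.5 220.2  76.6  12.4]
scene wood [ 85. 287.] [ 840.5 -304.3  368.1  196.4   89.9] [ 857.5 -256.   343.6  183.4   89.9]
scene wood [ 64. 164.] [ 625.  -659.2  227.4   30.9   29.8] [ 656.4 -587.3  212.3   28.8   29.8]
scene wood [ 72. 100.] [ 436.5 -894.5  224.5   70.4   89.8] [ 480.4 -807.   209.6   65.8   89.8]
scene wood [17. 54.] [  351.4 -1296.5   495.4    67.4    67.7] [  401.  -1182.4   462.5    63.     67.7]
scene wood [275.  17.] [-303.4 -760.2  463.3  423.8  -51.8] [-210.5 -681.6  432.6  395.7  -51.8]
scene wood [123.  13.] [  -46.  -1247.1   299.5   246.9   -55.7] [   29.9 -1136.2   279.7   230.5   -55.7]
```

View pics/crop_top.png

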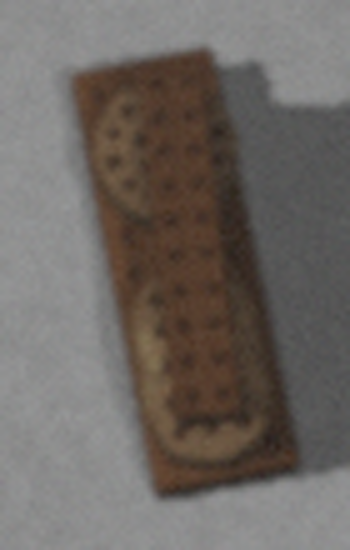

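View pics/crop_scene.png

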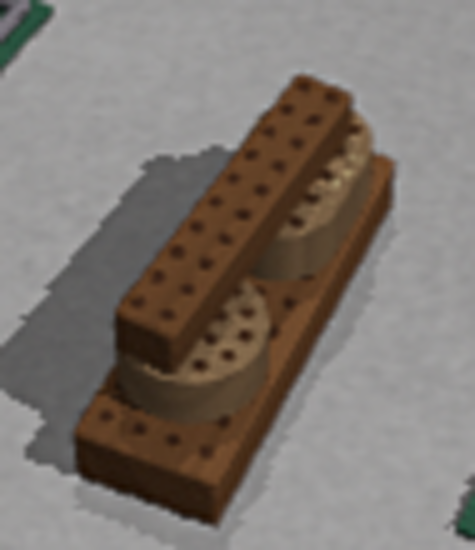

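Run:
```python
from h import *
for n in ('top','scene'):
    c=dict(np.load(f'pics/{n}0.npz')); h=cv2.cvtColor(c['color'],cv2.COLOR_RGB2HSV)
    g=(h[:,:,0]>55)&(h[:,:,0]<100)&(h[:,:,1]>60)
    g=cv2.morphologyEx(g.astype(np.uint8),cv2.MORPH_CLOSE,np.ones((9,9),np.uint8))
    for b in blobs(g,500):
        r=rect(cast(c,b,0.005))
        if 300<r[0]<800 and abs(r[1])<600: print(n,'plate',b.mean(0).round(),r)
c=dict(np.load('pics/top0.npz'));h=cv2.cvtColor(c['color'],cv2.COLOR_RGB2HSV)
for p in [(219,208),(393,185),(480,228),(219,229)]: print(p,h[p[1],p[0]])
# narrow corners by eye
t=np.array([[175,425],[240,415],[213,52],[148,62]])/5+[260,160]
s=np.array([[303,75],[352,97],[180,340],[117,312]])/5+[250,210]
print(rect(cast(c,t,.086)),rect(cast(dict(np.load('pics/scene0.npz')),s,.086)))
```

```text
top plate [480. 248.] [ 490.5 -381.5  125.1   94.6   -3.4]
top plate [219. 230.] [523.  189.9 105.  103.9 -77.7]
top plate [126. 239.] [499.8 388.7 231.8 107.6  -1.3]
top plate [393. 216.] [ 553.2 -192.3  190.7   70.9    6.9]
scene plate [471. 350.] [498.9 386.8 236.6 108.7  -1.3]
scene plate [375. 305.] [522.3 187.6 108.5 106.8  12.9]
scene plate [222. 232.] [ 553.  -194.8  196.    74.     7.1]
scene plate [184. 185.] [ 490.4 -384.5  129.2   99.5   -3.2]
(219, 208) [81 47 70]
(393, 185) [74 96 72]
(480, 228) [74 78 75]
(219, 229) [74 95 70]
[554.9  15.9 156.1  27.3   5.1] [554.6  20.5 147.4  28.    6.7]
```

```bash
cat >> h.py <<'E'
def plan(xyz,yaw,n,lead=0,rd=1):
    """rows to reach TCP xyz (m), tool x at yaw deg, pointing down, in n rows; rounded"""
    from scipy.spatial.transform import Rotation as R
    s=manip.observe(); p=s['tcp_pos'].copy(); r=s['tcp_rot'].copy(); xyz=np.array(xyz)
    cur=np.degrees(np.arctan2(r[1,0],r[0,0])); d=(yaw-cur+90)%180-90
    if lead: d=yaw-cur
    print('from',p.round(4),'yaw',cur.round(1),'turn',round(d,1),'dist mm',(1000*(xyz-p)).round(1),'q6',s['qpos'].round(2))
    rz=np.round(-d/n,rd)
    for i in range(n):
        sh=np.round(r.T@((xyz-p)/(n-i))*100,2); print([*sh.tolist(),0,0,float(rz)])
        p=p+r@(sh/100); r=r@R.from_rotvec([0,0,np.radians(rz)]).as_matrix()
    print('end',p.round(4),np.degrees(np.arctan2(r[1,0],r[0,0])).round(1))
E
python3 - <<'E'
from h import *
plan([.50,.018,.25],96,16)
E
```

```text
from [0.1312 0.585  0.23  ] yaw 77.3 turn 18.7 dist mm [ 368.8 -567.    20. ] q6 [ 1.23  0.36  1.51  0.    1.27 -0.12]
[-2.95, 3.02, -0.12, 0, 0, -1.2]
[-3.02, 2.96, -0.12, 0, 0, -1.2]
[-3.08, 2.9, -0.12, 0, 0, -1.2]
[-3.14, 2.83, -0.12, 0, 0, -1.2]
[-3.2, 2.77, -0.12, 0, 0, -1.2]
[-3.25, 2.7, -0.12, 0, 0, -1.2]
[-3.31, 2.63, -0.12, 0, 0, -1.2]
[-3.36, 2.56, -0.12, 0, 0, -1.2]
[-3.42, 2.49, -0.12, 0, 0, -1.2]
[-3.47, 2.42, -0.12, 0, 0, -1.2]
[-3.52, 2.35, -0.12, 0, 0, -1.2]
[-3.56, 2.27, -0.12, 0, 0, -1.2]
[-3.61, 2.2, -0.13, 0, 0, -1.2]
[-3.66, 2.12, -0.12, 0, 0, -1.2]
[-3.7, 2.04, -0.13, 0, 0, -1.2]
[-3.73, 1.96, -0.12, 0, 0, -1.2]
end [0.4999 0.018  0.25  ] 96.5
```

Emit:
{"name": "move_arm", "arguments": {"series": [[[1, -3, 3, -0.1, 0, 0, -1.2], [1, -3, 3, -0.1, 0, 0, -1.2], [1, -3.1, 2.9, -0.1, 0, 0, -1.2], [1, -3.1, 2.8, -0.1, 0, 0, -1.2], [1, -3.2, 2.8, -0.1, 0, 0, -1.2], [1, -3.2, 2.7, -0.1, 0, 0, -1.2], [1, -3.3, 2.6, -0.1, 0, 0, -1.2], [1, -3.4, 2.6, -0.1, 0, 0, -1.2]]], "newtons": 25}}

```text
clock: 1.15
tcp_pos: [0.3164, 0.3007, 0.2386]
tcp_rot: [[0.052, 0.999, -0.0], [0.999, -0.052, -0.0], [-0.0, 0.0, -1.0]]
wrist_force: [1.1, 0.2, 1.1]
finger_gap: 0.0879
```

Emit:
{"name": "move_arm", "arguments": {"series": [[[1, -3.4, 2.5, -0.1, 0, 0, -1.2], [1, -3.5, 2.4, -0.1, 0, 0, -1.2], [1, -3.5, 2.4, -0.1, 0, 0, -1.2], [1, -3.6, 2.3, -0.1, 0, 0, -1.2], [1, -3.6, 2.2, -0.1, 0, 0, -1.2], [1, -3.7, 2.1, -0.1, 0, 0, -1.2], [1, -3.7, 2, -0.1, 0, 0, -1.2], [1, -3.7, 2, -0.1, 0, 0, -1.2]]]}}

```text
clock: 2.15
tcp_pos: [0.5013, 0.0169, 0.2465]
tcp_rot: [[-0.114, 0.993, -0.0], [0.993, 0.114, 0.0], [0.0, -0.0, -1.0]]
wrist_force: [0.5, 0.2, 0.5]
finger_gap: 0.088
```

Run:
```python
from h import *
s,c=snap('wrist','w1.png'); print(s['clock'],s['tcp_pos'],s['wrist_force'])
```

```text
2.15 [0.50128907 0.01694469 0.24654084] [0.54140835 0.15923512 0.51806226]
```

View pics/w1.png

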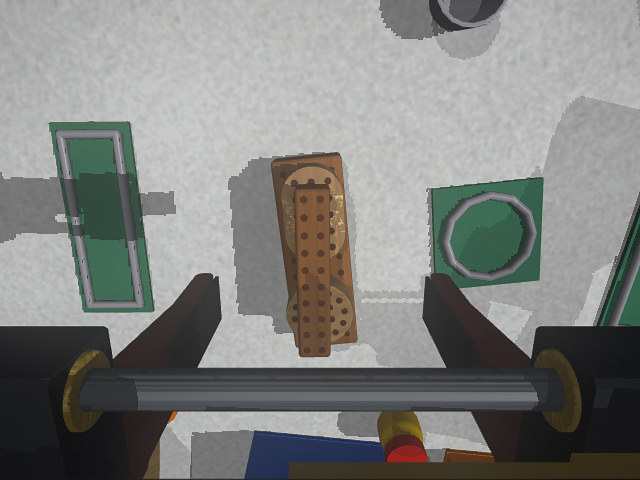

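Run:
```python
from h import *
c=dict(np.load('pics/w1.npz')); I=c['color']
cv2.imwrite('pics/w1c.png',cv2.resize(I[145:365,260:370][:,:,::-1],None,fx=2.7*1,fy=2.7,interpolation=cv2.INTER_CUBIC))
print(rect(cast(c,[[294.5,185],[330,184.5],[299,357],[331,356]],.086)))
print(rect(cast(c,[[272,157],[341,152],[357,343],[292,347]],.032)))
```

```text
[554.7  17.  151.5  28.    7.2]
[555.9  19.6 191.6  66.1  10.7]
```

View pics/w1c.png

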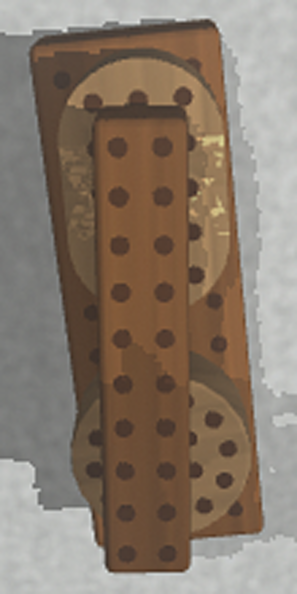

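Run:
```python
from h import *
plan([.5547,.0173,.080],97,8)
```

```text
from [0.505  0.013  0.2469] yaw 96.6 turn 0.4 dist mm [  49.7    4.3 -166.9] q6 [-0.11  0.2   1.69 -0.    1.24 -1.79]
[-0.01, 0.62, 2.09, 0, 0, -0.1]
[-0.01, 0.62, 2.09, 0, 0, -0.1]
[-0.01, 0.62, 2.09, 0, 0, -0.1]
[-0.01, 0.62, 2.09, 0, 0, -0.1]
[-0.02, 0.61, 2.09, 0, 0, -0.1]
[-0.02, 0.62, 2.09, 0, 0, -0.1]
[-0.01, 0.61, 2.08, 0, 0, -0.1]
[-0.02, 0.62, 2.09, 0, 0, -0.1]
end [0.5547 0.0173 0.08  ] 97.4
```

Emit:
{"name": "move_arm", "arguments": {"series": [[[1, -0.1, 2.5, 0.5, 0, 0, 0], [1, 0, 2.4, 1, 0, 0, 0], [1, 0, 0, 2.5, 0, 0, 0], [1, 0, 0, 3.5, 0, 0, 0], [1, 0, 0, 3.5, 0, 0, 0], [1, 0, 0, 3, 0, 0, 0], [1, 0, 0, 1.7, 0, 0, 0], [1, 0, 0, 1, 0, 0, 0]]]}}

```text
clock: 3.2
tcp_pos: [0.5489, 0.023, 0.0785]
tcp_rot: [[-0.114, 0.993, -0.002], [0.993, 0.114, 0.0], [0.0, -0.002, -1.0]]
wrist_force: [0.7, 0.4, 1.6]
finger_gap: 0.0879
```

Emit:
{"name": "move_arm", "arguments": {"series": [[[1, 0, 0, 0, 0, 0, 0], [0.2, 0, 0, 0, 0, 0, 0], [-0.2, 0, 0, 0, 0, 0, 0], [-0.5, 0, 0, 0, 0, 0, 0], [-0.5, 0, 0, 0, 0, 0, 0], [-0.5, 0, 0, 0, 0, 0, 0], [-0.5, 0, 0, 0, 0, 0, 0], [-0.5, 0, 0, 0, 0, 0, 0]]]}}

```text
clock: 4.2
tcp_pos: [0.5499, 0.0226, 0.0798]
tcp_rot: [[-0.114, 0.993, 0.0], [0.993, 0.114, -0.0], [-0.0, 0.0, -1.0]]
wrist_force: [0.2, -1.4, 2.0]
finger_gap: 0.028
```

Emit:
{"name": "move_arm", "arguments": {"series": [[[-1, 0, 0, 0, 0, 0, 0], [-1, 0, 0, -0.5, 0, 0, 0], [-1, 0, 0, -1, 0, 0, 0], [-1, 0, 0, -2, 0, 0, 0], [-1, 0, 0, -2.5, 0, 0, 0], [-1, 0, 0, -2, 0, 0, 0], [-1, 0, 0, 0, 0, 0, 0], [-1, 0, 0, 0, 0, 0, 0]]]}}

```text
clock: 5.2
tcp_pos: [0.5492, 0.0229, 0.1593]
tcp_rot: [[-0.114, 0.993, -0.001], [0.993, 0.114, 0.0], [0.0, -0.001, -1.0]]
wrist_force: [-0.7, -0.5, -0.4]
finger_gap: 0.0281
```

Run:
```python
from h import *
s,c=snap('wrist','w2.png'); print(s['clock'],s['tcp_pos'],s['finger_gap'])
plan([.553,-.1935,.160],97,8)
```

```text
5.2 [0.54919329 0.0229284  0.15929162] 0.028072693044115672
from [0.549  0.0229 0.1589] yaw 96.5 turn 0.5 dist mm [   4.  -216.4    1.1] q6 [-0.08  0.36  1.7  -0.    1.08 -1.77]
[-2.69, -0.26, -0.01, 0, 0, -0.1]
[-2.69, -0.26, -0.01, 0, 0, -0.1]
[-2.69, -0.27, -0.02, 0, 0, -0.1]
[-2.69, -0.27, -0.01, 0, 0, -0.1]
[-2.69, -0.28, -0.02, 0, 0, -0.1]
[-2.7, -0.28, -0.01, 0, 0, -0.1]
[-2.69, -0.29, -0.02, 0, 0, -0.1]
[-2.69, -0.29, -0.01, 0, 0, -0.1]
end [ 0.553  -0.1935  0.16  ] 97.3
```

View pics/w2.png

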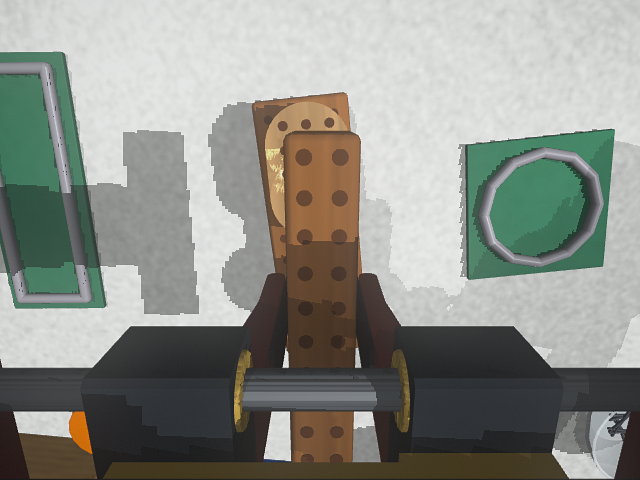

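Run:
```python
from h import *
c=dict(np.load('pics/w2.npz'));
a=cast(c,[[285,137],[360,136],[287,320],[357,320]],.1655); print(a.round(4))
u=np.array([.9935,.114]); m=a[:2].mean(0); print(m, m+u*.075, c['tp'])
```

```text
[[0.4842 0.0034]
 [0.4809 0.0296]
 [0.5551 0.0105]
 [0.5519 0.0383]]
[0.48251002 0.01650332] [0.55702252 0.02505332] [0.54919329 0.0229284  0.15929162]
```

Emit:
{"name": "move_arm", "arguments": {"series": [[[-1, -1, 0, 0, 0, 0, -0.5], [-1, -2.5, -0.3, 0, 0, 0, 0], [-1, -4, -0.5, 0, 0, 0, 0], [-1, -4.5, -0.6, 0, 0, 0, 0], [-1, -4.5, -0.6, 0, 0, 0, 0], [-1, -3.5, -0.5, 0, 0, 0, 0], [-1, -1.6, -0.2, 0, 0, 0, 0], [-1, 0, 0, 0, 0, 0, 0]]]}}

```text
clock: 6.25
tcp_pos: [0.5491, -0.1955, 0.1592]
tcp_rot: [[-0.121, 0.993, -0.001], [0.993, 0.121, 0.0], [0.001, -0.001, -1.0]]
wrist_force: [0.0, -0.9, -0.1]
finger_gap: 0.0276
```

Emit:
{"name": "move_arm", "arguments": {"series": [[[-1, 0, 0, 0, 0, 0, 0], [-1, 0, 0, 0, 0, 0, 0], [-1, 0, 0, 0, 0, 0, 0], [-1, 0, 0, 0, 0, 0, 0], [-1, 0, 0, 0, 0, 0, 0], [-1, 0, 0, 0, 0, 0, 0], [-1, 0, 0, 0, 0, 0, 0], [-1, 0, 0, 0, 0, 0, 0]]]}}

```text
clock: 7.25
tcp_pos: [0.5493, -0.1949, 0.1597]
tcp_rot: [[-0.123, 0.992, -0.0], [0.992, 0.123, -0.0], [-0.0, -0.0, -1.0]]
wrist_force: [-0.1, 0.2, -1.8]
finger_gap: 0.0277
```

Run:
```python
from h import *
s,c=snap('wrist','w3.png'); print(s['clock'],s['tcp_pos'],s['finger_gap'])
plan([.5475,-.194,.060],97,4)
```

```text
7.25 [ 0.54929236 -0.19490681  0.15966481] 0.027738719290781987
from [ 0.5493 -0.195   0.1597] yaw 97.0 turn -0.0 dist mm [ -1.8   1.  -99.7] q6 [-0.46  0.41  1.63 -0.    1.11 -2.15]
[0.03, -0.04, 2.49, 0, 0, 0.0]
[0.03, -0.04, 2.49, 0, 0, 0.0]
[0.03, -0.04, 2.49, 0, 0, 0.0]
[0.03, -0.05, 2.5, 0, 0, 0.0]
end [ 0.5475 -0.194   0.06  ] 97.0
```

View pics/w3.png

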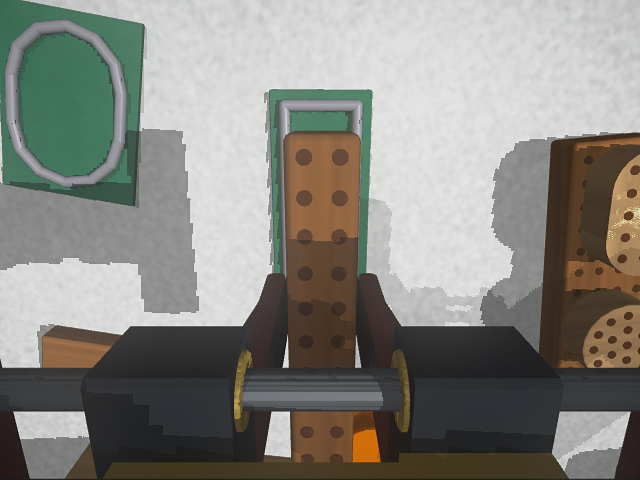

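Run:
```python
from h import *
c=dict(np.load('pics/w3.npz')); u=np.array([.9925,.122])
a=cast(c,[[279,100],[363,100]],.010); print(a,a.mean(0)+u*.091)
a=cast(c,[[270,90],[372,90]],.005); print(a,a.mean(0)+u*.097)
a=cast(c,[[285,135],[360,134]],.1657); print(a,a.mean(0)+u*.075)
```

```text
[[ 0.46899924 -0.23435295]
 [ 0.46181566 -0.17554203]] [ 0.55572495 -0.19384549]
[[ 0.46291254 -0.2418667 ]
 [ 0.45410435 -0.16973841]] [ 0.55478094 -0.19396855]
[[ 0.48376736 -0.21505687]
 [ 0.4802303  -0.18894229]] [ 0.55643633 -0.19284958]
```

Emit:
{"name": "move_arm", "arguments": {"series": [[[-1, 0, -0.2, 1, 0, 0, 0], [-1, 0, 0, 2.5, 0, 0, 0], [-1, 0, 0, 3, 0, 0, 0], [-1, 0, 0, 3, 0, 0, 0], [-1, 0, 0, 1.5, 0, 0, 0], [-1, 0, 0, 0.8, 0, 0, 0], [-1, 0, 0, 0, 0, 0, 0], [-1, 0, 0, 0, 0, 0, 0]]]}}

```text
clock: 8.3
tcp_pos: [0.5481, -0.1955, 0.0426]
tcp_rot: [[-0.123, 0.992, 0.001], [0.992, 0.123, -0.001], [-0.001, 0.001, -1.0]]
wrist_force: [0.0, 0.2, -0.6]
finger_gap: 0.0275
```

Emit:
{"name": "move_arm", "arguments": {"series": [[[-1, 0, 0, 0.4, 0, 0, 0], [-1, 0, 0, 0.4, 0, 0, 0], [-1, 0, 0, 0.4, 0, 0, 0], [-1, 0, 0, 0.3, 0, 0, 0], [-1, 0, 0, 0, 0, 0, 0], [-1, 0, 0, 0, 0, 0, 0], [-1, 0, 0, 0, 0, 0, 0], [-1, 0, 0, 0, 0, 0, 0]]]}}

```text
clock: 9.3
tcp_pos: [0.5474, -0.1952, 0.0268]
tcp_rot: [[-0.123, 0.992, 0.0], [0.992, 0.123, -0.0], [-0.0, 0.0, -1.0]]
wrist_force: [-0.2, 0.1, -0.9]
finger_gap: 0.0276
```

Emit:
{"name": "move_arm", "arguments": {"series": [[[-1, 0, 0, 0.15, 0, 0, 0], [-1, 0, 0, 0, 0, 0, 0], [-0.3, 0, 0, 0, 0, 0, 0], [0, 0, 0, 0, 0, 0, 0], [0.3, 0, 0, 0, 0, 0, 0], [0.6, 0, 0, 0, 0, 0, 0], [1, 0, 0, 0, 0, 0, 0], [1, 0, 0, 0, 0, 0, 0]]]}}

```text
clock: 10.3
tcp_pos: [0.5473, -0.1951, 0.0252]
tcp_rot: [[-0.123, 0.992, -0.0], [0.992, 0.123, -0.0], [-0.0, -0.0, -1.0]]
wrist_force: [-0.4, 0.5, 0.3]
finger_gap: 0.0774
```

Emit:
{"name": "move_arm", "arguments": {"series": [[[1, 0, 0, -0.5, 0, 0, 0], [1, 0, 0, -1.5, 0, 0, 0], [1, 0, 0, -3, 0, 0, 0], [1, 0, 0, -5, 0, 0, 0], [1, 0, 0, -5, 0, 0, 0], [1, 0, 0, -4, 0, 0, 0], [1, 0, 0, 0, 0, 0, 0], [1, 0, 0, 0, 0, 0, 0]]]}}

```text
clock: 11.3
tcp_pos: [0.5469, -0.1949, 0.2153]
tcp_rot: [[-0.123, 0.992, -0.0], [0.992, 0.123, -0.0], [-0.0, -0.0, -1.0]]
wrist_force: [0.4, 1.1, -0.8]
finger_gap: 0.0876
```

Run:
```python
from h import *
s,c=snap('wrist','w4.png'); print(s['clock'],s['tcp_pos'],s['finger_gap'])
plan([.50,.018,.25],101,10)
```

```text
11.3 [ 0.54685026 -0.19488557  0.21525484] 0.08760998680037216
from [ 0.5464 -0.1947  0.2144] yaw 97.0 turn 4.0 dist mm [-46.4 212.7  35.6] q6 [-0.46  0.35  1.57 -0.    1.22 -2.16]
[2.17, -0.2, -0.35, 0, 0, -0.4]
[2.17, -0.19, -0.35, 0, 0, -0.4]
[2.17, -0.17, -0.36, 0, 0, -0.4]
[2.17, -0.15, -0.35, 0, 0, -0.4]
[2.17, -0.14, -0.36, 0, 0, -0.4]
[2.17, -0.12, -0.35, 0, 0, -0.4]
[2.18, -0.11, -0.36, 0, 0, -0.4]
[2.18, -0.1, -0.35, 0, 0, -0.4]
[2.17, -0.08, -0.36, 0, 0, -0.4]
[2.18, -0.06, -0.35, 0, 0, -0.4]
end [0.5   0.018 0.25 ] 101.0
```

View pics/w4.png

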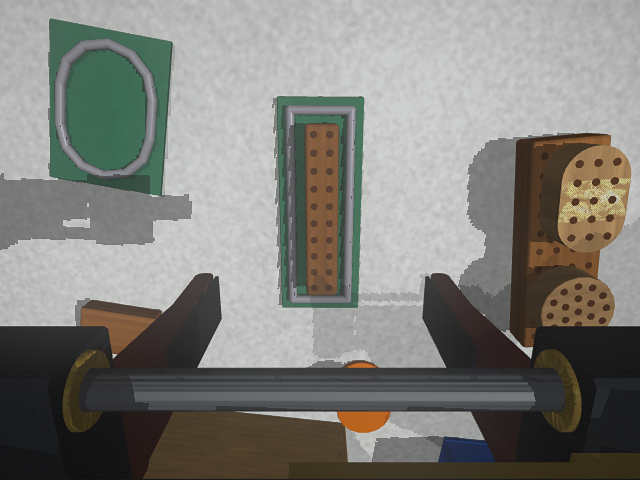

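Emit:
{"name": "move_arm", "arguments": {"series": [[[1, 1, 0, -0.3, 0, 0, -0.5], [1, 2.5, -0.2, -0.5, 0, 0, -0.5], [1, 4, -0.3, -0.7, 0, 0, -0.5], [1, 4.5, -0.3, -0.7, 0, 0, -0.5], [1, 4.5, -0.3, -0.7, 0, 0, -0.5], [1, 3.5, -0.2, -0.5, 0, 0, -0.5], [1, 1.7, 0, -0.1, 0, 0, -1], [1, 0, 0, 0, 0, 0, 0]]]}}

```text
clock: 12.35
tcp_pos: [0.5013, 0.0186, 0.2501]
tcp_rot: [[-0.194, 0.981, -0.0], [0.981, 0.194, -0.0], [-0.0, -0.0, -1.0]]
wrist_force: [0.2, -0.8, -0.2]
finger_gap: 0.0878
```

Emit:
{"name": "move_arm", "arguments": {"series": [[[1, 0, 0, 0, 0, 0, 0], [1, 0, 0, 0, 0, 0, 0], [1, 0, 0, 0, 0, 0, 0], [1, 0, 0, 0, 0, 0, 0], [1, 0, 0, 0, 0, 0, 0], [1, 0, 0, 0, 0, 0, 0], [1, 0, 0, 0, 0, 0, 0], [1, 0, 0, 0, 0, 0, 0]]]}}

```text
clock: 13.35
tcp_pos: [0.5018, 0.0175, 0.2502]
tcp_rot: [[-0.192, 0.981, 0.0], [0.981, 0.192, -0.0], [-0.0, 0.0, -1.0]]
wrist_force: [0.5, 1.2, -0.3]
finger_gap: 0.0879
```

Run:
```python
from h import *
s,c=snap('wrist','w5.png'); print(s['clock'],s['tcp_pos'],s['finger_gap'])
c=dict(np.load('pics/w5.npz')); I=c['color']
cv2.imwrite('pics/w5c.png',cv2.resize(I[130:360,250:400][:,:,::-1],None,fx=2.6,fy=2.6,interpolation=cv2.INTER_CUBIC))
h=cv2.cvtColor(I,cv2.COLOR_RGB2HSV)
for p in [(330,200),(330,330),(290,260)]: print(h[p[1],p[0]])
```

```text
13.35 [0.50181403 0.01750873 0.25020027] 0.08787896433476654
[ 21  97 179]
[ 15  98 127]
[ 13 132 118]
```

View pics/w5.png

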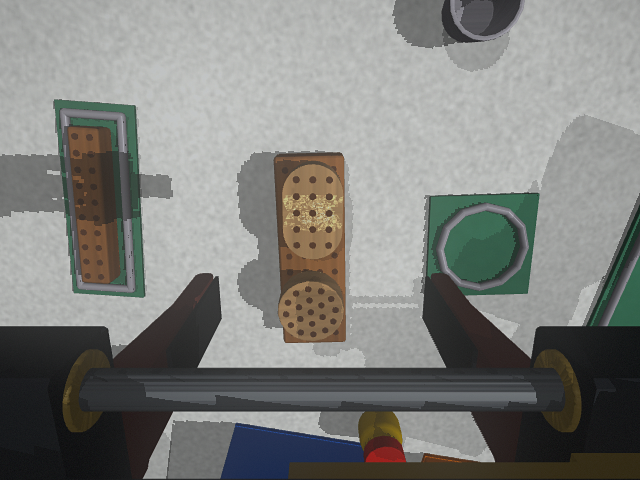

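View pics/w5c.png

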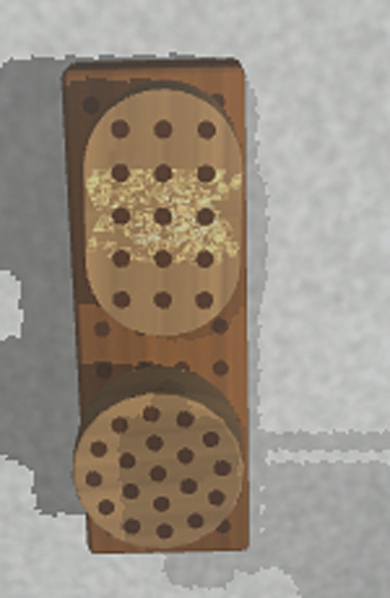

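Run:
```python
from h import *
c=dict(np.load('pics/w5.npz'))
q=lambda a: cast(c,np.array(a)/2.6+[250,130]-0.3,.060)
o=q([[163.5,88],[163.5,337],[84,213],[243,213]]); print(o,o[:2].mean(0),o[2:].mean(0),np.linalg.norm(o[0]-o[1]),np.linalg.norm(o[2]-o[3]))
hl=q([[120.5,129],[120.5,300],[206.5,129],[204,300]]);d=hl[1]-hl[0];e=hl[3]-hl[2];print(np.degrees(np.arctan2([d[1],e[1]],[d[0],e[0]])),hl.mean(0))
r=q([[158,392],[158,546],[75,469],[242.5,469]]); print(r,r[:2].mean(0),r[2:].mean(0),np.linalg.norm(r[0]-r[1]),np.linalg.norm(r[2]-r[3]))
m=o.mean(0); plan([m[0],m[1],.052],100.5,8)
```

```text
[[ 0.46841739  0.00387974]
 [ 0.55157102  0.01948933]
 [ 0.51381089 -0.01438818]
 [ 0.50376953  0.03729982]] [0.50999421 0.01168453] [0.50879021 0.01145582] 0.08460605807628459 0.05265432833114614
[ 9.9951412  10.43332649] [0.50997839 0.01146524]
[[ 0.57185647  0.02135188]
 [ 0.63103783  0.03237434]
 [ 0.60643371 -0.00220437]
 [ 0.59506481  0.05620577]] [0.60144715 0.02686311] [0.60074926 0.0270007 ] 0.06019907441569417 0.059506272815014874
from [0.5018 0.0175 0.2502] yaw 101.1 turn -0.6 dist mm [   7.6   -5.9 -198.2] q6 [-0.1   0.2   1.69 -0.    1.25 -1.87]
[-0.09, 0.08, 2.48, 0, 0, 0.1]
[-0.09, 0.08, 2.48, 0, 0, 0.1]
[-0.09, 0.08, 2.48, 0, 0, 0.1]
[-0.09, 0.08, 2.48, 0, 0, 0.1]
[-0.09, 0.08, 2.47, 0, 0, 0.1]
[-0.09, 0.08, 2.48, 0, 0, 0.1]
[-0.09, 0.08, 2.47, 0, 0, 0.1]
[-0.09, 0.08, 2.48, 0, 0, 0.1]
end [0.5094 0.0116 0.052 ] 100.3
```

Emit:
{"name": "move_arm", "arguments": {"series": [[[1, -0.4, 0.3, 1, 0, 0, 0.6], [1, -0.3, 0.3, 2.5, 0, 0, 0], [1, 0, 0, 4, 0, 0, 0], [1, 0, 0, 4, 0, 0, 0], [1, 0, 0, 3.5, 0, 0, 0], [1, 0, 0, 2.5, 0, 0, 0], [1, 0, 0, 1.5, 0, 0, 0], [1, 0, 0, 0.8, 0, 0, 0]]]}}

```text
clock: 14.4
tcp_pos: [0.5089, 0.0116, 0.0513]
tcp_rot: [[-0.181, 0.983, -0.001], [0.983, 0.181, -0.0], [0.0, -0.001, -1.0]]
wrist_force: [0.4, 0.1, 0.2]
finger_gap: 0.0879
```

Emit:
{"name": "move_arm", "arguments": {"series": [[[1, 0, 0, 0, 0, 0, 0], [1, 0, 0, 0, 0, 0, 0], [1, 0, 0, 0, 0, 0, 0], [1, 0, 0, 0, 0, 0, 0], [0.3, 0, 0, 0, 0, 0, 0], [0.2, 0, 0, 0, 0, 0, 0], [-1, 0, 0, 0, 0, 0, 0], [-1, 0, 0, 0, 0, 0, 0]]]}}

```text
clock: 15.4
tcp_pos: [0.509, 0.0117, 0.0521]
tcp_rot: [[-0.181, 0.983, -0.0], [0.983, 0.181, -0.0], [-0.0, -0.0, -1.0]]
wrist_force: [-0.0, 0.9, 0.7]
finger_gap: 0.0519
```

Emit:
{"name": "move_arm", "arguments": {"series": [[[-1, 0, 0, 0, 0, 0, 0], [-1, 0, 0, -0.5, 0, 0, 0], [-1, 0, 0, -1, 0, 0, 0], [-1, 0, 0, -2, 0, 0, 0], [-1, 0, 0, -3, 0, 0, 0], [-1, 0, 0, -2.5, 0, 0, 0], [-1, 0, 0, -1, 0, 0, 0], [-1, 0, 0, 0, 0, 0, 0]]]}}

```text
clock: 16.4
tcp_pos: [0.5094, 0.0117, 0.1528]
tcp_rot: [[-0.181, 0.983, 0.002], [0.983, 0.181, -0.0], [-0.001, 0.001, -1.0]]
wrist_force: [0.1, 0.7, -1.6]
finger_gap: 0.0518
```

Run:
```python
from h import *
s,c=snap('wrist','w6.png'); print(s['clock'],s['tcp_pos'],s['finger_gap'])
plan([.4905,-.383,.16],86.7,16)
```

```text
16.4 [0.50939492 0.01167336 0.15280988] 0.05175599887722285
from [0.5088 0.0117 0.152 ] yaw 100.5 turn -13.8 dist mm [ -18.3 -394.7    8. ] q6 [-0.11  0.32  1.8  -0.    1.02 -1.87]
[-2.41, -0.56, -0.05, 0, 0, 0.9]
[-2.41, -0.52, -0.05, 0, 0, 0.9]
[-2.42, -0.48, -0.05, 0, 0, 0.9]
[-2.43, -0.45, -0.05, 0, 0, 0.9]
[-2.44, -0.41, -0.05, 0, 0, 0.9]
[-2.44, -0.37, -0.05, 0, 0, 0.9]
[-2.45, -0.33, -0.05, 0, 0, 0.9]
[-2.45, -0.29, -0.05, 0, 0, 0.9]
[-2.46, -0.25, -0.05, 0, 0, 0.9]
[-2.46, -0.22, -0.05, 0, 0, 0.9]
[-2.46, -0.18, -0.05, 0, 0, 0.9]
[-2.47, -0.14, -0.05, 0, 0, 0.9]
[-2.47, -0.1, -0.05, 0, 0, 0.9]
[-2.47, -0.06, -0.05, 0, 0, 0.9]
[-2.47, -0.02, -0.05, 0, 0, 0.9]
[-2.46, 0.02, -0.04, 0, 0, 0.9]
end [ 0.4905 -0.383   0.16  ] 86.1
```

View pics/w6.png

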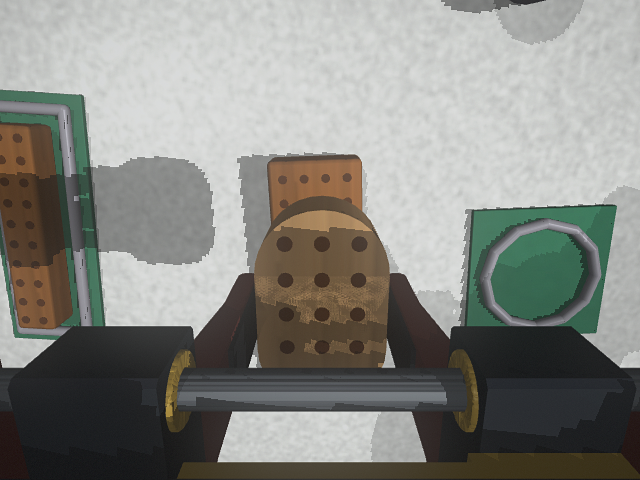

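Emit:
{"name": "move_arm", "arguments": {"series": [[[-1, -1, -0.2, 0, 0, 0, 1], [-1, -2.5, -0.5, 0, 0, 0, 1], [-1, -3, -0.6, 0, 0, 0, 1], [-1, -3, -0.6, 0, 0, 0, 1], [-1, -3, -0.5, 0, 0, 0, 1], [-1, -3, -0.5, 0, 0, 0, 1], [-1, -3, -0.4, 0, 0, 0, 1], [-1, -3, -0.4, 0, 0, 0, 1]]]}}

```text
clock: 17.45
tcp_pos: [0.4959, -0.2075, 0.1511]
tcp_rot: [[-0.041, 0.999, -0.002], [0.999, 0.041, 0.001], [0.001, -0.002, -1.0]]
wrist_force: [-0.5, 0.7, -1.4]
finger_gap: 0.052
```

Emit:
{"name": "move_arm", "arguments": {"series": [[[-1, -3, -0.3, 0, 0, 0, 1], [-1, -3, -0.2, 0, 0, 0, 1], [-1, -3, -0.2, 0, 0, 0, 1], [-1, -3, -0.1, 0, 0, 0, 1], [-1, -3, -0.1, 0, 0, 0, 1], [-1, -2, 0, 0, 0, 0, 0.8], [-1, -1, 0, 0, 0, 0, 0], [-1, 0, 0, 0, 0, 0, 0]]]}}

```text
clock: 18.45
tcp_pos: [0.4873, -0.3863, 0.1518]
tcp_rot: [[0.059, 0.998, -0.0], [0.998, -0.059, 0.001], [0.001, -0.001, -1.0]]
wrist_force: [-0.2, 0.3, -0.4]
finger_gap: 0.0518
```

Run:
```python
from h import *
s,c=snap('wrist','w7.png'); print(s['clock'],s['tcp_pos'],s['finger_gap'])
plan([.4895,-.383,.028],86.7,4)
```

```text
18.45 [ 0.48732134 -0.38631659  0.15179412] 0.051787759964686396
from [ 0.4874 -0.3856  0.1519] yaw 86.6 turn 0.1 dist mm [   2.1    2.6 -123.9] q6 [-0.78  0.47  1.55  0.    1.13 -2.29]
[0.07, 0.05, 3.1, 0, 0, -0.0]
[0.06, 0.05, 3.1, 0, 0, -0.0]
[0.07, 0.05, 3.09, 0, 0, -0.0]
[0.06, 0.05, 3.1, 0, 0, -0.0]
end [ 0.4895 -0.383   0.028 ] 86.6
```

View pics/w7.png

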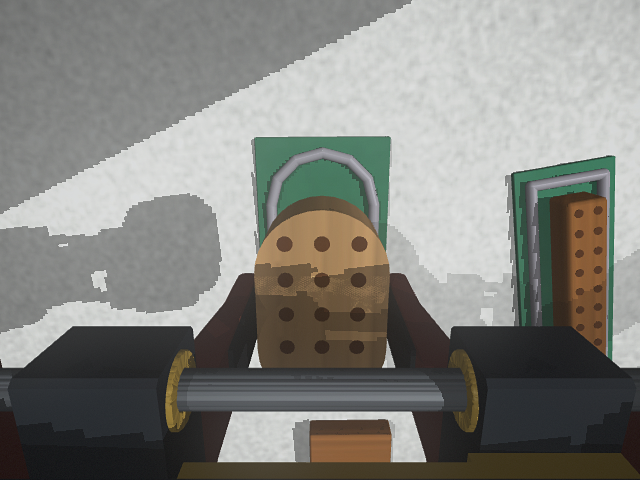

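Run:
```python
from h import *
c=dict(np.load('pics/w7.npz')); u=np.array([.998,-.059])
a=cast(c,[[324,149]],.010); print(a+u*.058)
a=cast(c,[[253,138],[391,137]],.005); print(a,a.mean(0)+u*.0635)
a=cast(c,[[322,208]],.1597); print(a+u*.042)
```

```text
[[ 0.49411684 -0.38399867]]
[[ 0.42582849 -0.43087919]
 [ 0.43108636 -0.33222205]] [ 0.49183042 -0.38529712]
[[ 0.48754679 -0.38509825]]
```

Emit:
{"name": "move_arm", "arguments": {"series": [[[-1, 0.2, 0.3, 1, 0, 0, 0], [-1, 0, 0, 2.5, 0, 0, 0], [-1, 0, 0, 3, 0, 0, 0], [-1, 0, 0, 2.5, 0, 0, 0], [-1, 0, 0, 1.2, 0, 0, 0], [-1, 0, 0, 0.8, 0, 0, 0], [-1, 0, 0, 0, 0, 0, 0], [-1, 0, 0, 0, 0, 0, 0]]]}}

```text
clock: 19.5
tcp_pos: [0.4912, -0.3849, 0.043]
tcp_rot: [[0.058, 0.998, 0.001], [0.998, -0.058, -0.001], [-0.001, 0.001, -1.0]]
wrist_force: [-0.6, -0.4, -1.5]
finger_gap: 0.0519
```

Emit:
{"name": "move_arm", "arguments": {"series": [[[-1, 0, 0, 0.4, 0, 0, 0], [-1, 0, 0, 0.4, 0, 0, 0], [-1, 0, 0, 0.4, 0, 0, 0], [-1, 0, 0, 0.3, 0, 0, 0], [-1, 0, 0, 0, 0, 0, 0], [-1, 0, 0, 0, 0, 0, 0], [-1, 0, 0, 0, 0, 0, 0], [-1, 0, 0, 0, 0, 0, 0]]]}}

```text
clock: 20.5
tcp_pos: [0.4908, -0.3845, 0.0273]
tcp_rot: [[0.058, 0.998, 0.0], [0.998, -0.058, -0.0], [-0.0, 0.0, -1.0]]
wrist_force: [0.2, -0.0, -1.6]
finger_gap: 0.0519
```

Emit:
{"name": "move_arm", "arguments": {"series": [[[-1, 0, 0, 0.2, 0, 0, 0], [-1, 0, 0, 0, 0, 0, 0], [0.2, 0, 0, 0, 0, 0, 0], [0.4, 0, 0, 0, 0, 0, 0], [0.6, 0, 0, 0, 0, 0, 0], [1, 0, 0, 0, 0, 0, 0], [1, 0, 0, 0, 0, 0, 0], [1, 0, 0, 0, 0, 0, 0]]]}}

```text
clock: 21.5
tcp_pos: [0.4907, -0.3844, 0.0252]
tcp_rot: [[0.058, 0.998, -0.0], [0.998, -0.058, -0.0], [-0.0, -0.0, -1.0]]
wrist_force: [-0.3, -0.7, -0.2]
finger_gap: 0.0881
```

Emit:
{"name": "move_arm", "arguments": {"series": [[[1, 0, 0, -0.5, 0, 0, 0], [1, 0, 0, -1.5, 0, 0, 0], [1, 0, 0, -3, 0, 0, 0], [1, 0, 0, -5, 0, 0, 0], [1, 0, 0, -5, 0, 0, 0], [1, 0, 0, -4, 0, 0, 0], [1, 0, 0, 0, 0, 0, 0], [1, 0, 0, 0, 0, 0, 0]]]}}

```text
clock: 22.5
tcp_pos: [0.4903, -0.384, 0.2153]
tcp_rot: [[0.058, 0.998, -0.0], [0.998, -0.058, 0.0], [0.0, -0.0, -1.0]]
wrist_force: [-1.7, 0.4, -0.2]
finger_gap: 0.088
```

Run:
```python
from h import *
s,c=snap('wrist','w8.png'); print(s['clock'],s['tcp_pos'],s['finger_gap'])
plan([.57,.025,.22],100.5,16)
```

```text
22.5 [ 0.49032861 -0.38403103  0.21525664] 0.08801929604730993
from [ 0.49   -0.3837  0.2143] yaw 86.7 turn 13.8 dist mm [ 80.  408.7   5.7] q6 [-0.78  0.41  1.48 -0.    1.26 -2.29]
[2.58, 0.35, -0.03, 0, 0, -0.9]
[2.57, 0.39, -0.03, 0, 0, -0.9]
[2.57, 0.43, -0.03, 0, 0, -0.9]
[2.56, 0.47, -0.03, 0, 0, -0.9]
[2.55, 0.51, -0.03, 0, 0, -0.9]
[2.54, 0.55, -0.03, 0, 0, -0.9]
[2.54, 0.59, -0.04, 0, 0, -0.9]
[2.53, 0.63, -0.03, 0, 0, -0.9]
[2.51, 0.67, -0.04, 0, 0, -0.9]
[2.5, 0.71, -0.03, 0, 0, -0.9]
[2.49, 0.75, -0.04, 0, 0, -0.9]
[2.48, 0.79, -0.03, 0, 0, -0.9]
[2.47, 0.83, -0.04, 0, 0, -0.9]
[2.46, 0.87, -0.03, 0, 0, -0.9]
[2.44, 0.9, -0.04, 0, 0, -0.9]
[2.43, 0.95, -0.03, 0, 0, -0.9]
end [0.57  0.025 0.22 ] 101.1
```

View pics/w8.png

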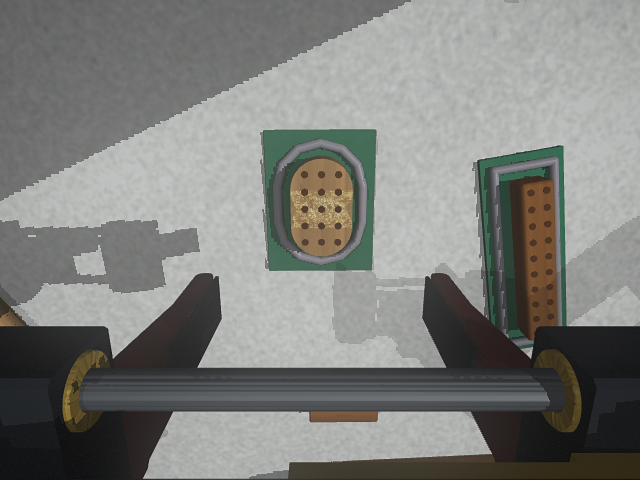

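Emit:
{"name": "move_arm", "arguments": {"series": [[[1, 1, 0.2, 0, 0, 0, -1], [1, 2.5, 0.4, 0, 0, 0, -1], [1, 3, 0.5, 0, 0, 0, -1], [1, 3, 0.5, 0, 0, 0, -1], [1, 3, 0.6, 0, 0, 0, -1], [1, 3, 0.6, 0, 0, 0, -1], [1, 3, 0.7, 0, 0, 0, -1], [1, 3, 0.7, 0, 0, 0, -1]]]}}

```text
clock: 23.55
tcp_pos: [0.5302, -0.166, 0.2146]
tcp_rot: [[-0.083, 0.997, -0.001], [0.997, 0.083, 0.001], [0.001, -0.001, -1.0]]
wrist_force: [0.1, 0.2, -0.2]
finger_gap: 0.0879
```

Emit:
{"name": "move_arm", "arguments": {"series": [[[1, 3, 0.8, 0, 0, 0, -1], [1, 3, 0.9, 0, 0, 0, -1], [1, 3, 0.9, 0, 0, 0, -1], [1, 3, 0.9, 0, 0, 0, -1], [1, 3, 0.9, 0, 0, 0, -0.8], [1, 2.5, 0.9, 0, 0, 0, -1], [1, 1.2, 0.4, 0, 0, 0, 0], [1, 0, 0, 0, 0, 0, 0]]]}}

```text
clock: 24.55
tcp_pos: [0.5629, 0.0249, 0.2149]
tcp_rot: [[-0.183, 0.983, -0.001], [0.983, 0.183, -0.0], [0.0, -0.001, -1.0]]
wrist_force: [-0.3, -0.4, 0.2]
finger_gap: 0.0879
```

Emit:
{"name": "move_arm", "arguments": {"series": [[[1, 0, 0, 0, 0, 0, 0], [1, 0, 0, 0, 0, 0, 0], [1, 0, 0, 0, 0, 0, 0], [1, 0, 0, 0, 0, 0, 0], [1, 0, 0, 0, 0, 0, 0], [1, 0, 0, 0, 0, 0, 0], [1, 0, 0, 0, 0, 0, 0], [1, 0, 0, 0, 0, 0, 0]]]}}

```text
clock: 25.55
tcp_pos: [0.5635, 0.0238, 0.2152]
tcp_rot: [[-0.181, 0.983, -0.0], [0.983, 0.181, -0.0], [-0.0, -0.0, -1.0]]
wrist_force: [0.2, -0.1, 0.2]
finger_gap: 0.0874
```

Run:
```python
from h import *
s,c=snap('wrist','w9.png'); print(s['clock'],s['tcp_pos'],s['finger_gap'])
I=c['color']; cv2.imwrite('pics/w9c.png',cv2.resize(I[80:360,230:430][:,:,::-1],None,fx=2,fy=2,interpolation=cv2.INTER_CUBIC))
plan([.601,.027,.052],100.5,8)
```

```text
25.55 [0.56351434 0.02376674 0.21515145] 0.08735909216664298
from [0.5635 0.0238 0.2152] yaw 100.5 turn 0.0 dist mm [  37.5    3.2 -163.2] q6 [-0.08  0.32  1.61 -0.    1.21 -1.83]
[-0.05, 0.47, 2.04, 0, 0, -0.0]
[-0.04, 0.47, 2.04, 0, 0, -0.0]
[-0.05, 0.47, 2.04, 0, 0, -0.0]
[-0.04, 0.47, 2.04, 0, 0, -0.0]
[-0.05, 0.47, 2.04, 0, 0, -0.0]
[-0.04, 0.47, 2.04, 0, 0, -0.0]
[-0.05, 0.46, 2.04, 0, 0, -0.0]
[-0.04, 0.47, 2.04, 0, 0, -0.0]
end [0.601 0.027 0.052] 100.5
```

View pics/w9c.png

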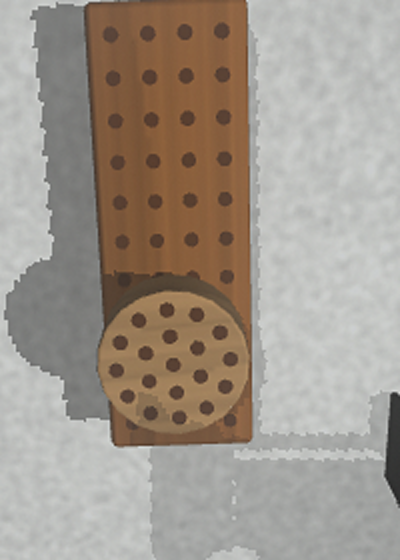

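Run:
```python
from h import *
c=dict(np.load('pics/w9.npz'))
q=lambda a,z: cast(c,np.array(a)/2+[230,80],z)
r=q([[173,290],[173,434],[97,362],[249,362]],.06); print(r[:2].mean(0),r[2:].mean(0),np.linalg.norm(r[0]-r[1]),np.linalg.norm(r[2]-r[3]))
b=q([[86,2],[247,0],[252,441],[115,446]],.032);print(rect(b),b.mean(0))
```

```text
[0.60236754 0.02728823] [0.60159517 0.02714553] 0.06120906858056634 0.060839785709332295
[557.3  20.1 188.1  62.3  12.5] [0.55768522 0.01998804]
```

Round at (0.602, 0.027); descend on it.

Emit:
{"name": "move_arm", "arguments": {"series": [[[1, -0.2, 2, 0.5, 0, 0, 0], [1, -0.2, 1.9, 1, 0, 0, 0], [1, 0, 0, 3, 0, 0, 0], [1, 0, 0, 4, 0, 0, 0], [1, 0, 0, 3.5, 0, 0, 0], [1, 0, 0, 2.3, 0, 0, 0], [1, 0, 0, 1.3, 0, 0, 0], [1, 0, 0, 0.7, 0, 0, 0]]]}}

```text
clock: 26.6
tcp_pos: [0.6028, 0.0269, 0.0514]
tcp_rot: [[-0.181, 0.983, -0.001], [0.983, 0.181, -0.0], [0.0, -0.001, -1.0]]
wrist_force: [-0.9, 0.7, -0.1]
finger_gap: 0.0876
```

Emit:
{"name": "move_arm", "arguments": {"series": [[[1, 0, 0, 0, 0, 0, 0], [1, 0, 0, 0, 0, 0, 0], [1, 0, 0, 0, 0, 0, 0], [0.5, 0, 0, 0, 0, 0, 0], [0.4, 0, 0, 0, 0, 0, 0], [-1, 0, 0, 0, 0, 0, 0], [-1, 0, 0, 0, 0, 0, 0], [-1, 0, 0, 0, 0, 0, 0]]]}}

```text
clock: 27.6
tcp_pos: [0.6026, 0.0269, 0.0522]
tcp_rot: [[-0.181, 0.983, -0.0], [0.983, 0.181, -0.0], [-0.0, -0.0, -1.0]]
wrist_force: [-0.3, 0.3, 1.1]
finger_gap: 0.0616
```

Emit:
{"name": "move_arm", "arguments": {"series": [[[-1, 0, 0, 0, 0, 0, 0], [-1, 0, 0, -0.5, 0, 0, 0], [-1, 0, 0, -1, 0, 0, 0], [-1, 0, 0, -2, 0, 0, 0], [-1, 0, 0, -3, 0, 0, 0], [-1, 0, 0, -2.5, 0, 0, 0], [-1, 0, 0, -1, 0, 0, 0], [-1, 0, 0, 0, 0, 0, 0]]]}}

```text
clock: 28.6
tcp_pos: [0.603, 0.0269, 0.1528]
tcp_rot: [[-0.181, 0.983, 0.001], [0.983, 0.181, -0.0], [-0.0, 0.001, -1.0]]
wrist_force: [-0.2, 0.7, -0.6]
finger_gap: 0.0614
```

Run:
```python
from h import *
s,c=snap('wrist','w10.png'); print(s['clock'],s['tcp_pos'],s['finger_gap'])
plan([.5225,.1885,.152],102.9,8)
```

```text
28.6 [0.60298896 0.02686655 0.152849  ] 0.061449348902069836
from [0.6023 0.0269 0.1519] yaw 100.4 turn 2.5 dist mm [-7.980e+01  1.616e+02  1.000e-01] q6 [-0.07  0.44  1.59 -0.    1.11 -1.82]
[2.17, -0.61, -0.0, 0, 0, -0.3]
[2.17, -0.6, -0.0, 0, 0, -0.3]
[2.17, -0.59, -0.0, 0, 0, -0.3]
[2.18, -0.58, -0.0, 0, 0, -0.3]
[2.18, -0.57, -0.0, 0, 0, -0.3]
[2.18, -0.56, -0.0, 0, 0, -0.3]
[2.19, -0.55, -0.0, 0, 0, -0.3]
[2.19, -0.54, -0.01, 0, 0, -0.3]
end [0.5225 0.1885 0.152 ] 102.8
```

View pics/w10.png

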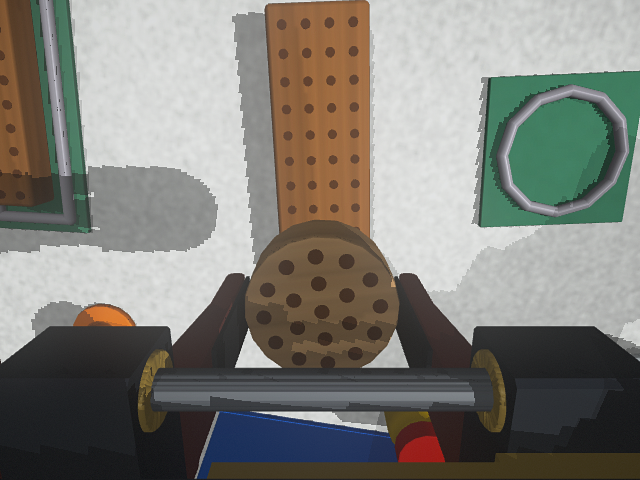

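Emit:
{"name": "move_arm", "arguments": {"series": [[[-1, 1, -0.3, 0, 0, 0, 0], [-1, 2.5, -0.7, 0, 0, 0, -0.5], [-1, 3.5, -0.9, 0, 0, 0, -1], [-1, 4, -1, 0, 0, 0, -1], [-1, 3.5, -0.9, 0, 0, 0, 0], [-1, 2, -0.6, 0, 0, 0, 0], [-1, 0.9, -0.2, 0, 0, 0, 0], [-1, 0, 0, 0, 0, 0, 0]]]}}

```text
clock: 29.65
tcp_pos: [0.522, 0.1878, 0.152]
tcp_rot: [[-0.225, 0.974, -0.0], [0.974, 0.225, -0.0], [-0.0, -0.0, -1.0]]
wrist_force: [0.0, -0.6, -0.8]
finger_gap: 0.0617
```

Emit:
{"name": "move_arm", "arguments": {"series": [[[-1, 0, 0, 0, 0, 0, 0], [-1, 0, 0, 0, 0, 0, 0], [-1, 0, 0, 0, 0, 0, 0], [-1, 0, 0, 0, 0, 0, 0], [-1, 0, 0, 0, 0, 0, 0], [-1, 0, 0, 0, 0, 0, 0], [-1, 0, 0, 0, 0, 0, 0], [-1, 0, 0, 0, 0, 0, 0]]]}}

```text
clock: 30.65
tcp_pos: [0.5219, 0.1878, 0.1522]
tcp_rot: [[-0.224, 0.975, -0.0], [0.975, 0.224, -0.0], [-0.0, -0.0, -1.0]]
wrist_force: [-0.1, -0.7, 0.0]
finger_gap: 0.0614
```

Run:
```python
from h import *
s,c=snap('wrist','w11.png'); print(s['clock'],s['tcp_pos'],s['finger_gap'])
plan([.5225,.1885,.025],102.9,4)
```

```text
30.65 [0.52194032 0.18781235 0.15216598] 0.061416225080252934
from [0.5219 0.1878 0.1522] yaw 103.0 turn -0.1 dist mm [   0.6    0.7 -127.2] q6 [ 0.22  0.38  1.7  -0.    1.06 -1.58]
[0.01, 0.02, 3.18, 0, 0, 0.0]
[0.02, 0.02, 3.18, 0, 0, 0.0]
[0.01, 0.01, 3.18, 0, 0, 0.0]
[0.02, 0.02, 3.18, 0, 0, 0.0]
end [0.5225 0.1885 0.025 ] 103.0
```

View pics/w11.png

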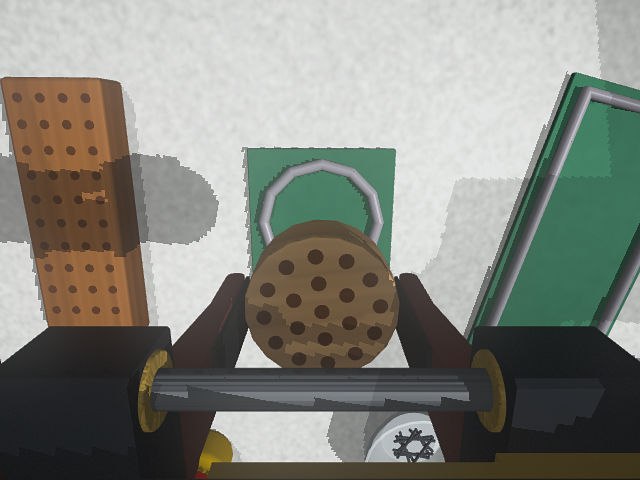

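Run:
```python
from h import *
c=dict(np.load('pics/w11.npz')); u=np.array([.9745,.2245])
a=cast(c,[[321,160]],.010); print(a+u*.047)
a=cast(c,[[247,149],[395,149]],.005); print(a,a.mean(0)+u*.0525)
a=cast(c,[[322,229]],.160); print(a+u*.031)
a=cast(c,[[246,303],[399,303]],.160); print(a,a.mean(0))
```

```text
[[0.52551391 0.18878779]]
[[0.48447385 0.12448362]
 [0.46064147 0.22867141]] [0.52371891 0.18836377]
[[0.51919141 0.18808242]]
[[0.52480113 0.15890629]
 [0.51146393 0.21707267]] [0.51813253 0.18798948]
```

Emit:
{"name": "move_arm", "arguments": {"series": [[[-1, 0, 0.3, 1, 0, 0, 0], [-1, 0, 0, 2.5, 0, 0, 0], [-1, 0, 0, 3, 0, 0, 0], [-1, 0, 0, 2.5, 0, 0, 0], [-1, 0, 0, 1.2, 0, 0, 0], [-1, 0, 0, 0.8, 0, 0, 0], [-1, 0, 0, 0, 0, 0, 0], [-1, 0, 0, 0, 0, 0, 0]]]}}

```text
clock: 31.7
tcp_pos: [0.5255, 0.1886, 0.0429]
tcp_rot: [[-0.224, 0.975, 0.001], [0.975, 0.224, 0.0], [-0.0, 0.001, -1.0]]
wrist_force: [0.0, 1.4, 0.6]
finger_gap: 0.0617
```

Emit:
{"name": "move_arm", "arguments": {"series": [[[-1, 0, 0, 0.4, 0, 0, 0], [-1, 0, 0, 0.4, 0, 0, 0], [-1, 0, 0, 0.4, 0, 0, 0], [-1, 0, 0, 0.3, 0, 0, 0], [-1, 0, 0, 0.2, 0, 0, 0], [-1, 0, 0, 0, 0, 0, 0], [-1, 0, 0, 0, 0, 0, 0], [-1, 0, 0, 0, 0, 0, 0]]]}}

```text
clock: 32.7
tcp_pos: [0.5247, 0.1884, 0.0252]
tcp_rot: [[-0.224, 0.975, -0.0], [0.975, 0.224, -0.0], [-0.0, -0.0, -1.0]]
wrist_force: [-1.1, -1.0, 3.3]
finger_gap: 0.0613
```

Emit:
{"name": "move_arm", "arguments": {"series": [[[-1, 0, 0, 0, 0, 0, 0], [0.5, 0, 0, 0, 0, 0, 0], [0.6, 0, 0, 0, 0, 0, 0], [0.8, 0, 0, 0, 0, 0, 0], [1, 0, 0, 0, 0, 0, 0], [1, 0, 0, 0, 0, 0, 0], [1, 0, 0, 0, 0, 0, 0], [1, 0, 0, 0, 0, 0, 0]]]}}

```text
clock: 33.7
tcp_pos: [0.5248, 0.1884, 0.0252]
tcp_rot: [[-0.224, 0.975, -0.0], [0.975, 0.224, -0.0], [-0.0, -0.0, -1.0]]
wrist_force: [0.3, -0.1, 0.6]
finger_gap: 0.088
```

Emit:
{"name": "move_arm", "arguments": {"series": [[[1, 0, 0, -0.5, 0, 0, 0], [1, 0, 0, -1.5, 0, 0, 0], [1, 0, 0, -3, 0, 0, 0], [1, 0, 0, -5, 0, 0, 0], [1, 0, 0, -5, 0, 0, 0], [1, 0, 0, -4, 0, 0, 0], [1, 0, 0, 0, 0, 0, 0], [1, 0, 0, 0, 0, 0, 0]]]}}

```text
clock: 34.7
tcp_pos: [0.5243, 0.1883, 0.2152]
tcp_rot: [[-0.224, 0.975, -0.0], [0.975, 0.224, -0.0], [-0.0, -0.0, -1.0]]
wrist_force: [0.1, -0.6, 0.1]
finger_gap: 0.0876
```

Run:
```python
from h import *
s,c=snap('wrist','w12.png'); print(s['clock'],s['tcp_pos'],s['finger_gap'])
plan([.51,.018,.22],102.2,8)
```

```text
34.7 [0.52433948 0.18833704 0.21521075] 0.08762572887173078
from [0.5239 0.1882 0.2144] yaw 102.9 turn -0.7 dist mm [ -13.9 -170.2    5.6] q6 [ 0.22  0.31  1.62 -0.    1.21 -1.58]
[-2.03, -0.65, -0.07, 0, 0, 0.1]
[-2.04, -0.64, -0.07, 0, 0, 0.1]
[-2.04, -0.64, -0.07, 0, 0, 0.1]
[-2.04, -0.64, -0.07, 0, 0, 0.1]
[-2.04, -0.63, -0.07, 0, 0, 0.1]
[-2.04, -0.63, -0.07, 0, 0, 0.1]
[-2.04, -0.62, -0.07, 0, 0, 0.1]
[-2.04, -0.62, -0.06, 0, 0, 0.1]
end [0.51  0.018 0.22 ] 102.1
```

View pics/w12.png

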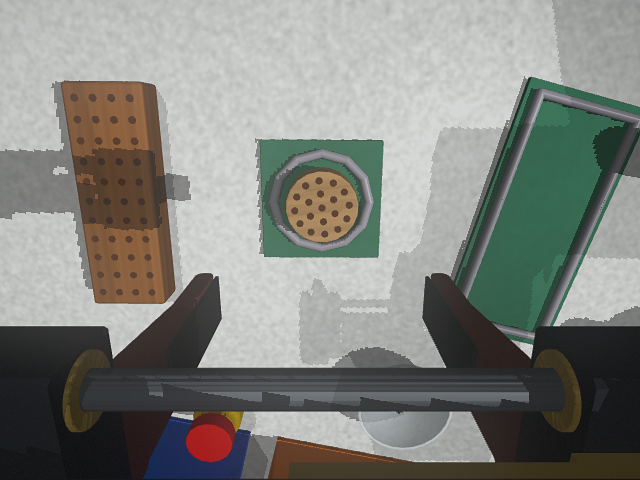

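Emit:
{"name": "move_arm", "arguments": {"series": [[[1, -1, -0.4, 0, 0, 0, 0], [1, -2.5, -0.8, 0, 0, 0, 0], [1, -3.5, -1.1, -0.2, 0, 0, 0.7], [1, -3.5, -1.1, -0.3, 0, 0, 0], [1, -3, -0.9, 0, 0, 0, 0], [1, -2, -0.6, 0, 0, 0, 0], [1, -0.8, -0.2, 0, 0, 0, 0], [1, 0, 0, 0, 0, 0, 0]]]}}

```text
clock: 35.75
tcp_pos: [0.5101, 0.0179, 0.2196]
tcp_rot: [[-0.211, 0.977, -0.001], [0.977, 0.211, 0.0], [0.0, -0.001, -1.0]]
wrist_force: [0.1, 0.9, 0.5]
finger_gap: 0.0879
```

Emit:
{"name": "move_arm", "arguments": {"series": [[[1, 0, 0, 0, 0, 0, 0], [1, 0, 0, 0, 0, 0, 0], [1, 0, 0, 0, 0, 0, 0], [1, 0, 0, 0, 0, 0, 0], [1, 0, 0, 0, 0, 0, 0], [1, 0, 0, 0, 0, 0, 0], [1, 0, 0, 0, 0, 0, 0], [1, 0, 0, 0, 0, 0, 0]]]}}

```text
clock: 36.75
tcp_pos: [0.5106, 0.0182, 0.2202]
tcp_rot: [[-0.212, 0.977, 0.0], [0.977, 0.212, -0.0], [-0.0, -0.0, -1.0]]
wrist_force: [0.2, -0.3, 0.1]
finger_gap: 0.0881
```

Run:
```python
from h import *
s,c=snap('wrist','w13.png'); print(s['clock'],s['tcp_pos'],s['finger_gap'])
I=c['color']; cv2.imwrite('pics/w13c.png',cv2.resize(I[100:360,230:430][:,:,::-1],None,fx=2,fy=2,interpolation=cv2.INTER_CUBIC))
```

```text
36.75 [0.51056203 0.01822004 0.22017821] 0.08810737212314504
```

View pics/w13c.png

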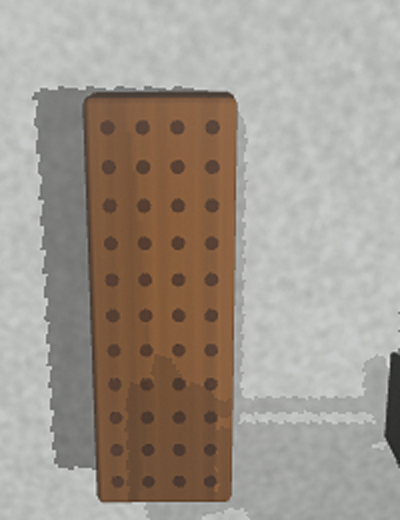

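Run:
```python
from h import *
c=dict(np.load('pics/w13.npz'))
q=lambda a,z: cast(c,np.array(a)/2+[230,100],z)
b=q([[85,96],[238,94],[231,500],[99,501]],.032);print(rect(b))
h=q([[107,127],[212,127],[118,481],[210.5,481]],.032);print(rect(h))
m=rect(b); plan([m[0]/1e3,m[1]/1e3,.020],90+m[4],8)
```

```text
[556.7  19.8 188.9  62.7  12.3]
[558.2  19.4 165.2  43.5  12.5]
from [0.5105 0.0182 0.2202] yaw 102.2 turn 0.1 dist mm [  46.2    1.6 -200.2] q6 [-0.1   0.24  1.71 -0.    1.19 -1.88]
[-0.1, 0.57, 2.5, 0, 0, -0.0]
[-0.1, 0.57, 2.5, 0, 0, -0.0]
[-0.1, 0.57, 2.5, 0, 0, -0.0]
[-0.1, 0.57, 2.5, 0, 0, -0.0]
[-0.11, 0.57, 2.5, 0, 0, -0.0]
[-0.1, 0.57, 2.51, 0, 0, -0.0]
[-0.11, 0.56, 2.5, 0, 0, -0.0]
[-0.1, 0.57, 2.51, 0, 0, -0.0]
end [0.5567 0.0198 0.02  ] 102.2
```

Emit:
{"name": "move_arm", "arguments": {"series": [[[1, -0.4, 2.3, 1, 0, 0, 0], [1, -0.4, 2.3, 2, 0, 0, 0], [1, 0, 0, 4, 0, 0, 0], [1, 0, 0, 4.5, 0, 0, 0], [1, 0, 0, 4, 0, 0, 0], [1, 0, 0, 2.5, 0, 0, 0], [1, 0, 0, 1.3, 0, 0, 0], [1, 0, 0, 0.7, 0, 0, 0]]], "newtons": 35}}

```text
clock: 37.8
tcp_pos: [0.5574, 0.0201, 0.0199]
tcp_rot: [[-0.212, 0.977, -0.0], [0.977, 0.212, -0.0], [-0.0, -0.0, -1.0]]
wrist_force: [-0.3, 0.3, -0.3]
finger_gap: 0.0881
```

Emit:
{"name": "move_arm", "arguments": {"series": [[[1, 0, 0, 0, 0, 0, 0], [1, 0, 0, 0, 0, 0, 0], [1, 0, 0, 0, 0, 0, 0], [0.5, 0, 0, 0, 0, 0, 0], [0.4, 0, 0, 0, 0, 0, 0], [-1, 0, 0, 0, 0, 0, 0], [-1, 0, 0, 0, 0, 0, 0], [-1, 0, 0, 0, 0, 0, 0]]]}}

```text
clock: 38.8
tcp_pos: [0.5573, 0.02, 0.0203]
tcp_rot: [[-0.212, 0.977, 0.0], [0.977, 0.212, -0.0], [-0.0, 0.0, -1.0]]
wrist_force: [0.1, -2.4, 3.3]
finger_gap: 0.0638
```

Emit:
{"name": "move_arm", "arguments": {"series": [[[-1, 0, 0, 0, 0, 0, 0], [-1, 0, 0, -0.5, 0, 0, 0], [-1, 0, 0, -1, 0, 0, 0], [-1, 0, 0, -2.5, 0, 0, 0], [-1, 0, 0, -4, 0, 0, 0], [-1, 0, 0, -2.5, 0, 0, 0], [-1, 0, 0, -1, 0, 0, 0], [-1, 0, 0, 0, 0, 0, 0]]]}}

```text
clock: 39.8
tcp_pos: [0.5573, 0.0202, 0.1356]
tcp_rot: [[-0.212, 0.977, 0.001], [0.977, 0.212, -0.0], [-0.0, 0.001, -1.0]]
wrist_force: [-0.1, 0.8, -2.8]
finger_gap: 0.064
```

Run:
```python
from h import *
s,c=snap('wrist','w14.png'); print(s['clock'],s['tcp_pos'],s['finger_gap'],s['wrist_force'])
plan([.4995,.388,.14],88.7,16)
```

```text
39.8 [0.55734047 0.02023767 0.13558634] 0.06399885460322909 [-0.05196527  0.80215878 -2.77946196]
from [0.5567 0.0203 0.1348] yaw 102.3 turn -13.6 dist mm [-57.2 367.7   5.2] q6 [-0.09  0.4   1.71 -0.    1.03 -1.87]
[2.32, 0.14, -0.03, 0, 0, 0.8]
[2.32, 0.11, -0.03, 0, 0, 0.8]
[2.33, 0.07, -0.03, 0, 0, 0.8]
[2.33, 0.04, -0.03, 0, 0, 0.8]
[2.33, 0.01, -0.03, 0, 0, 0.8]
[2.33, -0.02, -0.03, 0, 0, 0.8]
[2.32, -0.06, -0.03, 0, 0, 0.8]
[2.32, -0.09, -0.03, 0, 0, 0.8]
[2.32, -0.12, -0.04, 0, 0, 0.8]
[2.32, -0.15, -0.03, 0, 0, 0.8]
[2.32, -0.19, -0.04, 0, 0, 0.8]
[2.32, -0.22, -0.03, 0, 0, 0.8]
[2.31, -0.25, -0.04, 0, 0, 0.8]
[2.31, -0.28, -0.03, 0, 0, 0.8]
[2.3, -0.32, -0.04, 0, 0, 0.8]
[2.3, -0.35, -0.03, 0, 0, 0.8]
end [0.4995 0.388  0.14  ] 89.5
```

View pics/w14.png

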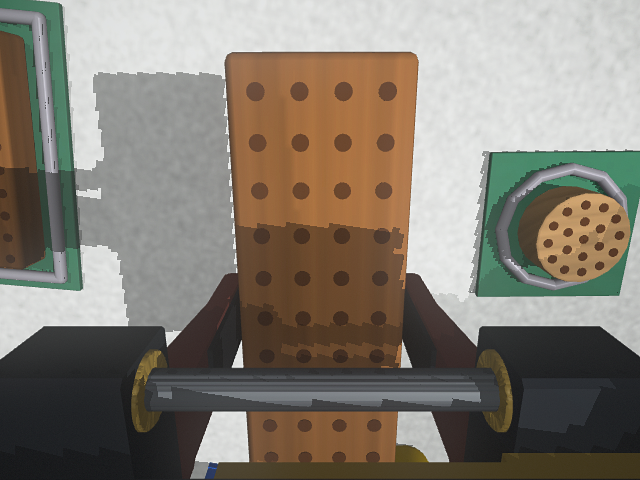

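Emit:
{"name": "move_arm", "arguments": {"series": [[[-1, 1, 0.1, 0, 0, 0, 1], [-1, 2, 0.1, 0, 0, 0, 1], [-1, 3, 0.1, 0, 0, 0, 1], [-1, 3, 0, 0, 0, 0, 1], [-1, 3, 0, 0, 0, 0, 1], [-1, 3, -0.1, 0, 0, 0, 1], [-1, 3, -0.1, 0, 0, 0, 1], [-1, 3, -0.1, 0, 0, 0, 1]]]}}

```text
clock: 40.85
tcp_pos: [0.5255, 0.2295, 0.1339]
tcp_rot: [[-0.073, 0.997, -0.002], [0.997, 0.073, -0.001], [-0.0, -0.002, -1.0]]
wrist_force: [-0.3, -0.0, -1.1]
finger_gap: 0.0633
```

Emit:
{"name": "move_arm", "arguments": {"series": [[[-1, 3, -0.2, 0, 0, 0, 1], [-1, 3, -0.2, 0, 0, 0, 1], [-1, 3, -0.3, 0, 0, 0, 1], [-1, 3, -0.3, 0, 0, 0, 1], [-1, 2.2, -0.3, 0, 0, 0, 1], [-1, 1.2, -0.2, 0, 0, 0, 0.5], [-1, 0.6, -0.1, 0, 0, 0, 0], [-1, 0, 0, 0, 0, 0, 0]]]}}

```text
clock: 41.85
tcp_pos: [0.5051, 0.3873, 0.1347]
tcp_rot: [[0.022, 1.0, -0.001], [1.0, -0.022, -0.001], [-0.001, -0.001, -1.0]]
wrist_force: [-1.0, 0.3, -1.5]
finger_gap: 0.0644
```

Run:
```python
from h import *
plan([.4995,.388,.134],88.7,4)
```

```text
from [0.5051 0.3873 0.1347] yaw 88.8 turn -0.1 dist mm [-5.6  0.7 -0.7] q6 [ 0.55  0.5   1.53 -0.    1.11 -1.  ]
[0.01, -0.14, 0.02, 0, 0, 0.0]
[0.02, -0.14, 0.02, 0, 0, 0.0]
[0.01, -0.14, 0.02, 0, 0, 0.0]
[0.02, -0.14, 0.01, 0, 0, 0.0]
end [0.4995 0.388  0.134 ] 88.8
```

Emit:
{"name": "move_arm", "arguments": {"series": [[[-1, 0, -0.3, 0, 0, 0, 0], [-1, 0, -0.3, 0, 0, 0, 0], [-1, 0, 0, 0.5, 0, 0, 0], [-1, 0, 0, 1, 0, 0, 0], [-1, 0, 0, 1, 0, 0, 0], [-1, 0, 0, 0.5, 0, 0, 0], [-1, 0, 0, 0, 0, 0, 0], [-1, 0, 0, 0, 0, 0, 0]]]}}

```text
clock: 42.85
tcp_pos: [0.4995, 0.3878, 0.1052]
tcp_rot: [[0.022, 1.0, 0.0], [1.0, -0.022, 0.0], [0.0, 0.0, -1.0]]
wrist_force: [-0.5, 0.7, -2.3]
finger_gap: 0.0639
```

Run:
```python
from h import *
s,c=snap('wrist','w15.png'); print(s['clock'],s['tcp_pos'],s['finger_gap'],s['wrist_force'])
plan([.4995,.388,.027],88.7,4)
```

```text
42.85 [0.49947888 0.38778287 0.10524221] 0.06392095211617815 [-0.48415335  0.71370936 -2.28098514]
from [0.4996 0.3879 0.1054] yaw 88.8 turn -0.1 dist mm [ -0.1   0.1 -78.4] q6 [ 0.55  0.53  1.56 -0.    1.04 -1.  ]
[0.0, -0.0, 1.96, 0, 0, 0.0]
[0.0, -0.0, 1.96, 0, 0, 0.0]
[0.01, -0.01, 1.96, 0, 0, 0.0]
[0.0, -0.0, 1.96, 0, 0, 0.0]
end [0.4995 0.388  0.027 ] 88.8
```

View pics/w15.png

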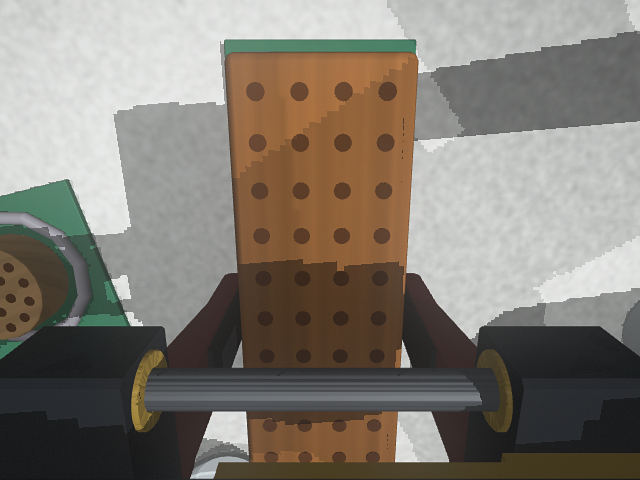

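Run:
```python
from h import *
c=dict(np.load('pics/w15.npz')); u=np.array([.9998,-.022])
a=cast(c,[[225,41],[415,40]],.005); print(a,a.mean(0)+u*.1165,a.mean(0)+u*.118)
a=cast(c,[[226,54],[418,53]],.117); print(a,a.mean(0)+u*.095)
c=dict(np.load('pics/w12.npz')) # jig in earlier view, partially
a=cast(c,[[527,78]],.005);print(a, np.array([.4995,.388])-u*.1165+[-.0012,-.0535])
```

```text
[[0.38339311 0.3363556 ]
 [0.38539486 0.44440496]] [0.50087068 0.38781728] [0.50237038 0.38778428]
[[0.40561564 0.36026627]
 [0.40675485 0.42182839]] [0.50116624 0.38895733]
[[0.38475309 0.3325481 ]] [0.3818233 0.337063 ]
```

Emit:
{"name": "move_arm", "arguments": {"series": [[[-1, 0, 0.1, 1, 0, 0, 0], [-1, 0, 0, 2, 0, 0, 0], [-1, 0, 0, 1.7, 0, 0, 0], [-1, 0, 0, 1, 0, 0, 0], [-1, 0, 0, 0.5, 0, 0, 0], [-1, 0, 0, 0, 0, 0, 0], [-1, 0, 0, 0, 0, 0, 0], [-1, 0, 0, 0, 0, 0, 0]]]}}

```text
clock: 43.9
tcp_pos: [0.5007, 0.3879, 0.0437]
tcp_rot: [[0.022, 1.0, 0.001], [1.0, -0.022, 0.001], [0.001, 0.001, -1.0]]
wrist_force: [-0.1, 0.2, -2.1]
finger_gap: 0.0635
```

Emit:
{"name": "move_arm", "arguments": {"series": [[[-1, 0, 0, 0.4, 0, 0, 0], [-1, 0, 0, 0.4, 0, 0, 0], [-1, 0, 0, 0.4, 0, 0, 0], [-1, 0, 0, 0.4, 0, 0, 0], [-1, 0, 0, 0.1, 0, 0, 0], [-1, 0, 0, 0, 0, 0, 0], [-1, 0, 0, 0, 0, 0, 0], [-1, 0, 0, 0, 0, 0, 0]]]}}

```text
clock: 44.9
tcp_pos: [0.5004, 0.3877, 0.0263]
tcp_rot: [[0.022, 1.0, 0.0], [1.0, -0.022, 0.0], [0.0, 0.0, -1.0]]
wrist_force: [-0.0, -0.2, -1.9]
finger_gap: 0.0639
```

Emit:
{"name": "move_arm", "arguments": {"series": [[[-1, 0, 0, 0.1, 0, 0, 0], [-1, 0, 0, 0, 0, 0, 0], [0.5, 0, 0, 0, 0, 0, 0], [0.7, 0, 0, 0, 0, 0, 0], [1, 0, 0, 0, 0, 0, 0], [1, 0, 0, 0, 0, 0, 0], [1, 0, 0, 0, 0, 0, 0], [1, 0, 0, 0, 0, 0, 0]]]}}

```text
clock: 45.9
tcp_pos: [0.5003, 0.3876, 0.0251]
tcp_rot: [[0.022, 1.0, -0.0], [1.0, -0.022, -0.0], [-0.0, -0.0, -1.0]]
wrist_force: [-0.1, 0.8, 0.2]
finger_gap: 0.0881
```

Emit:
{"name": "move_arm", "arguments": {"series": [[[1, 0, 0, -0.5, 0, 0, 0], [1, 0, 0, -1.5, 0, 0, 0], [1, 0, 0, -3, 0, 0, 0], [1, 0, 0, -5, 0, 0, 0], [1, 0, 0, -5, 0, 0, 0], [1, 0, 0, -4, 0, 0, 0], [1, 0, 0, 0, 0, 0, 0], [1, 0, 0, 0, 0, 0, 0]]]}}

```text
clock: 46.9
tcp_pos: [0.4999, 0.3874, 0.2154]
tcp_rot: [[0.022, 1.0, 0.0], [1.0, -0.022, -0.0], [-0.0, 0.0, -1.0]]
wrist_force: [0.2, -0.1, -0.4]
finger_gap: 0.0878
```

Run:
```python
from h import *
for n in ['wrist','scene','top']:
    s,c=snap(n,n+'16.png'); print(s['clock'],s['tcp_pos'],s['finger_gap'],s['wrist_force'])
```

```text
46.9 [0.49994078 0.38743135 0.21538727] 0.0877598980096096 [ 0.22471916 -0.06021811 -0.40796292]
46.95 [0.49952849 0.38714924 0.2144339 ] 0.08771763370210643 [-0.17595124 -0.28657744 -0.78407758]
47.0 [0.49938476 0.38705046 0.21392079] 0.08802567972627869 [-0.2894746  -0.96222958  0.59142461]
```

View pics/wrist16.png

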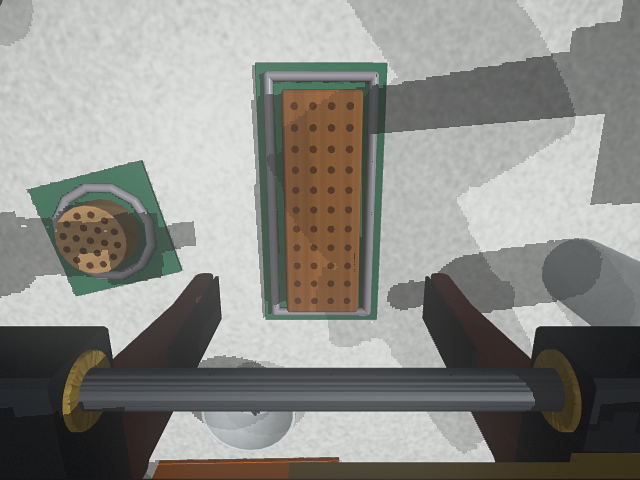

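View pics/scene16.png

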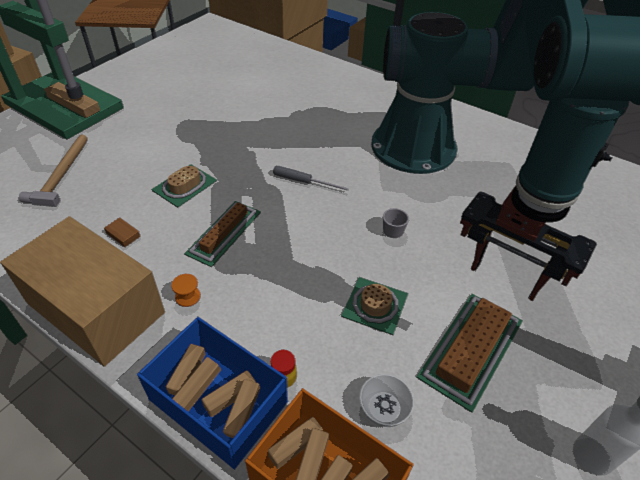

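View pics/top16.png

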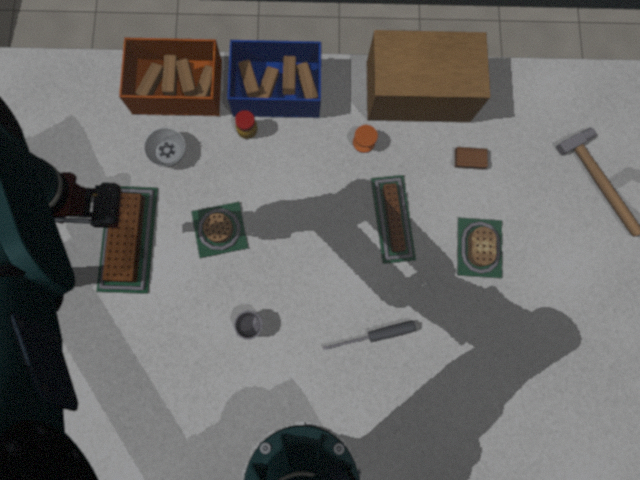

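Run:
```python
from h import *
c=dict(np.load('pics/wrist16.npz'))
print('broom',rect(cast(c,[[282,90],[363,90],[287.5,312],[359,312]],.037)),'jig',rect(cast(c,[[255,63],[387,63],[376,319],[266,320]],.005)))
c=dict(np.load('pics/w12.npz'))
print('round',cast(c,[[322,206]],.033),'jig',cast(c,[[258,140],[383,141],[379,257],[263,257]],.005).mean(0))
c=dict(np.load('pics/w4.npz'))
print('narrow',rect(cast(c,[[306,124],[338,123],[306,295],[337,295]],.031)),'jig',rect(cast(c,[[275,98],[363,97],[357,306],[283,306]],.005)))
c=dict(np.load('pics/w8.npz'))
print('oval',rect(cast(c,[[291,207],[352,207],[321,157],[321,257]],.033)),cast(c,[[321,207]],.033),'jig',rect(cast(c,[[263,130],[377,129],[372,269],[268,270]],.005)))
```

```text
broom [500.9 389.6 187.6  63.9  -1.3] jig [501.9 387.8 235.5 109.1  -1.3]
round [[0.52318547 0.18889268]] jig [0.52492654 0.18813349]
narrow [ 553.2 -194.   149.2   27.8    7.3] jig [ 555.  -194.7  193.5   74.3    7.5]
oval [ 491.5 -383.8   73.3   44.5  -34.7] [[ 0.49001541 -0.38368955]] jig [ 492.3 -384.9  129.8   98.7   -3.4]
```

All blocks measure within about 3 mm of their jig centres, so I'm handing the job in.

Run:
```python
from h import *
s=manip.observe(); print(s['clock'],abs(s['joint_vel']).max()); print(manip.close_job())
```

```text
47.05 0.0039678132904548405
the job is handed in; nothing more can be done
None
```

I took the pile apart in the order narrow, oval, round, broom, and set each block in its own jig. I released each one and handed the job in at 47 s of the 128 s, with the gripper open about 0.2 m above the bench.

- **Position:** Wrist pictures taken after each release put the block centres about 2 mm from their jig centres (narrow 2, oval 2–3, round 2, broom 2; limit 14 mm). Yaw agreed within about 0.2° for the broom and narrow blocks.
- **Seating:** The final scene, top and wrist views show all four blocks inside their fences, drilled face up. The top-face sizes of the broom and narrow blocks match flat blocks on the plates to within 2.5 mm. I did not check the size for the round and oval blocks after placing; they look flat in the pictures.
- **Grasps:** The finger gaps while gripping were 28, 52, 61.5 and 64 mm, which match the block widths. No move report showed a force component above 3.5 N.
- **Disagreements:** The first grasp of the narrow block was about 5 mm off target because I planned it before the arm had settled. It was still held cleanly, and I corrected for the offset when placing it. My rotated-rectangle fit gave false dimensions for the oval block, since it had only four edge points; its centre comes from the midpoint of those points.

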